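# Load a circuit board into the test nest, clamp it and lock the socket

### The arm

A 6-joint arm with a two-finger parallel gripper is mounted at the origin on the work surface. World frame = base frame: x ahead of the robot, y to its left, z up, the work surface at z = 0. Lengths are in m, angles in rad, forces in N, time in s.
With the tool pointing down it reaches from about 0.425 to 0.95 m from the base axis. Payload 3.5 kg.
Tool frame: the origin (TCP) lies midway between the tips of the shut fingers; the grasp point (between the pads) lies 19 mm behind it; z points along the fingers, y is the line along which they close (so a half turn about z gives the same grasp; the last joint's range is limited). The gripper opens to 85 mm and grips with 20 to 120 N. Pads are 22 mm wide; open, the fingers measure 114 mm over their backs; the gripper's body (76 mm by 85 mm) begins 54 mm behind the grasp point. The pads swing forward as they close: fully open they stand 13 mm farther back than shut.
Start: joints at [-1.473, 0.286, 1.577, -0, 1.279, -0.15], TCP at [0.166, -0.654, 0.231] pointing down, gripper open.
Joint ranges: [-2.77, 2.77], [-0.9, 2.22], [0.21, 2.48], [-1.53, 4.67], [0.24, 2.81], [-2.84, 2.84]. Speed limits (rad/s): [2.79, 2.79, 3.14, 3.14, 3.14, 3.14].

### API

Orientations are given as a unit quaternion [x, y, z, w].
In Python, from plant import ctrl gives the robot as it stands.
- The arm moves only by the tool move_arm, never from a script. Its argument "plan" is a list of rows, each an object of numbers: "x", "y", "z": the shift along the tool's x, y, z in m; "yaw": the turn about the tool's z in rad; "fingers": the closure, from 0 (fully open) to 1 (shut). In form: [{"x": .., "y": .., "z": .., "yaw": .., "fingers": ..}, ...]. A call has 1 to 5 rows; each row is the pose to reach, as a shift and turn from the pose commanded when the call began, along the tool's axes at that moment; what a row does not reach only later rows make up. A row lasts 1/10 s, in which the tool goes at most 50 mm and 8.59 degrees, less where a joint would pass 70% of its speed; a pose out of reach is approached as far as the arm can. A call with a gripper value outside its range is refused whole. The fingers move at their own pace and stop on an object; "force" is the grip in N (left out, the last holds). Time passes only in rows, so rows that repeat a pose let the fingers close. It gives the time, the measured TCP pose, the force, the opening and the grip force at its end, in the units of the state.
- ctrl.get_state(): the state, without advancing time (a new reading comes with each control period).
- ctrl.read_camera(name): name is "side" or "top" or "wrist"; returns the picture (420x560x3 uint8, red, green, blue); there is no depth.
- ctrl.camera_model(name): a dict with "intrinsics" (3x3 intrinsics, pixels), "cam_to_world" (4x4, takes a point from camera to world coordinates); the wrist camera has in their place "tool_from_camera" (4x4, takes a point from camera to tool coordinates, whose origin is the TCP and whose axes are the flange's). Camera axes: x right, y up, looking along -z (the intrinsics and any distortion apply to the point x, -y, -z); pixel columns grow to the right and rows downward; lengths in m; the calibration is good to about 2 mm. A picture is of the moment at which its call begins: read the wrist's pose just before it. camera_model takes no time and is no camera call.
- ctrl.sign_off(): hands the job in; it is judged then, once.
The state is a dict: "time": time; "qpos": joint angles; "dq": joint speeds; "joint_efforts": joint torques, N m; "eef_pos": TCP position; "tcp_rot": TCP orientation; "contact_force": force on the tool from outside, world axes, zero at the start; "wrist_torque": the same for the moment, N m; "opening": opening from 0.0 (shut) to 1.0 (fully open); "finger_force": force on a finger pad.
Only numpy, scipy, OpenCV 4.12 (cv2) and the standard library are available. Lean on these libraries where they do the work, as an engineer would, in place of code of your own. Each camera call takes 0.05 s, during which the arm holds its last target. There are 200 camera calls.

### The job

Slide the green circuit board across the black test nest, square along its aluminium fence, until its tongue is fully home in the grey socket's slot. Then slide the side jaw (blue grip) shut until it bears firmly on the board's edge, and last throw the red-knobbed lever fully over, away from the robot, to lock the socket. Leave the other things on the bench where they are.

Things in the scene. Friction and masses are not known exactly. Their poses are not given: they have to be found in the camera images.
- nest: Fixed test nest: black base plate 220 (x) x 360 (y) x 12 mm; origin: centre of its underside, on the table. The board slides on its top along nest +y. Aluminium fence on the +x side: inner face at x = +65 mm, y -170 to +90, 14 mm high above the plate, 12 thick. Grey socket at the +y end, lever behind it; the jaw runs on the -x side.
- home (a point): Point on the nest's top face at nest (30, 40, 12) mm, axes as the nest: where the board's origin lies, axes parallel, when it is against the fence with its shoulders touching the socket face.
- slot (a point): Centre of the bottom edge of the slot's mouth, at nest (30, 90, 12) mm, axes as the nest. The slot is 49 wide, 7 high above the plate and 14 deep, in the front face (nest y = +90) of the grey socket block, 90 x 32 x 30 mm (nest x -15 to +75, y 90 to 122).
- board: Loose green circuit board, about 0.22 kg: plate 70 (x) x 100 (y) x 5 mm, origin centre of its underside. Tongue with gold contacts 46 wide, 12 long, 5 thick at the +y end (y 50 to 62). White terminal block, 44 wide, flush with the -y end, 21 mm high from the underside; finned heat sink x -20 to -6, y -20 to 20, 29 high; capacitors up to 27 high. Its -x edge faces the jaw.
- pad: Orange sprung pad on the front of the side jaw, 10 (x) x 60 (y) x 12 mm, axes as the nest; origin: bottom middle of its board-side face, at nest y = +40, z 13 and x = -45 (jaw fully open) to +1 mm; x = -5 touches a board that lies home. Pressed on the board it gives back up to 6 mm: about 2 N at first touch, 2.5 N at 1 mm, 5.5 N at 6 mm.
- jaw_grip (a point): Point on the vertical axis of the jaw's upright blue grip, 14 (x) x 30 (y) mm, 47 mm above the table; the grip reaches from 25 to 61 mm above the table. It lies 25 mm behind the pad's face. The jaw slides along nest +x (at about 2 N) and stays where it is left.
- lever (a joint): Angle of the socket's lock lever, rad; 0 = unlocked, leaning towards nest -x (the robot), 1.0 = fully over to nest +x (locked). Stays where it is left. It turns about an axis along nest y through nest (0, 152, 34) mm.
- lever_tip (a point): Centre of the red ball (26 mm across) at the end of the lever, 70 mm from its axis; it stands about 95 to 104 mm above the table.
- parts_bin: Bystander: blue open bin 110 x 150 x 55 mm with small parts; origin centre of underside.
- cutters: Bystander: side cutters with yellow handles, about 50 x 115 x 14 mm, lying along y.
- screwdriver: Bystander: screwdriver with orange handle, 170 mm long along its x, 26 mm thick.
- small_board: Bystander: brown circuit board 60 x 80 x 15 mm.
- flux_bottle: Bystander: bottle 36 mm across, 70 mm high, red cap.
- screw_jar: Bystander: jar 48 mm across, 55 mm high, grey lid.
There are look-alikes about, which are no part of the job. What is meant by the board is not orange or purple, and is the smaller of those in its own colour.

How it is judged:
By the outcome, as a careful person would: the job done as asked, in the order asked, and still so for the second after the job is handed in, with the robot touching nothing.
It also fails if it takes over 51 s, if anything falls off the work surface, if the arm or the gripper's body presses on something with over 40 N, if the wrist force passes 120 N, or if a joint passes its speed limit or range.

## Working session

There is one attempt and no reset: what is moved stays moved. The work goes in short steps, Python scripts to look and compute and a tool call to move; the robot and the scene stay as the last step left them, time stands still between calls to the robot, and variables do not carry over. Pictures are saved under pics/ and viewed, at most 10 in all, crops included, and the job is handed in when it is done.

Besides the shell and the picture viewer there is one more tool, called after "Call:" by a JSON object that holds its "method" and its "body", one argument or row to a line. move_arm: Moves the arm, as the interface text tells. Its arguments: {"type":"object","properties":{"plan":{"type":"array"},"force":{"type":"number"}},"required":["plan"]}

```bash
mkdir -p pics; ls; cat > h.py <<'E'
import numpy as np,cv2
from plant import ctrl
def ray(name,px,z,st=None):
    m=ctrl.camera_model(name); K=np.array(m["intrinsics"])
    T=np.array(m["cam_to_world"])
    u=np.linalg.inv(K)@[px[0],px[1],1]; d=T[:3,:3]@[u[0],-u[1],-u[2]]
    o=T[:3,3]; return o+d*(z-o[2])/d[2]
E
python3 - <<'E'
from h import *
for n in("top","side"):
    im=ctrl.read_camera(n); np.save(f"pics/{n}0.npy",im); cv2.imwrite(f"pics/{n}0.png",cv2.resize(im[:,:,::-1],(784,588)))
    print(ctrl.camera_model(n))
print(ctrl.camera_model("wrist"))
s=ctrl.get_state(); print(s["time"],s["eef_pos"],s["tcp_rot"],s["contact_force"])
E
```

```text
pics
{'intrinsics': array([[418.63845605,   0.        , 279.35645578],
       [  0.        , 418.63845605, 214.34250764],
       [  0.        ,   0.        ,   1.        ]]), 'cam_to_world': array([[ 0.00370995,  0.99349572, -0.11380897,  0.38944248],
       [-0.99994976,  0.00262587, -0.00967388, -0.06931605],
       [-0.00931211,  0.11383914,  0.99345555,  1.1333196 ],
       [ 0.        ,  0.        ,  0.        ,  1.        ]])}
{'intrinsics': array([[416.66819702,   0.        , 271.09146403],
       [  0.        , 416.66819702, 211.0414711 ],
       [  0.        ,   0.        ,   1.        ]]), 'cam_to_world': array([[-0.97633198,  0.16137783, -0.14398979,  0.33857666],
       [-0.21625636, -0.71917041,  0.66032349,  0.77282583],
       [ 0.00300838,  0.67583365,  0.73704805,  0.99619457],
       [ 0.        ,  0.        ,  0.        ,  1.        ]])}
{'intrinsics': array([[291.639771  ,   0.        , 282.7586648 ],
       [  0.        , 291.639771  , 215.01091337],
       [  0.        ,   0.        ,   1.        ]]), 'tool_from_camera': array([[ 4.11538597e-04,  9.50143481e-01,  3.11812759e-01,
         8.10752136e-02],
       [ 9.99999749e-01, -5.71019238e-04,  4.20161489e-04,
         1.99843730e-04],
       [ 5.77264783e-04,  3.11812507e-01, -9.50143477e-01,
        -1.42106222e-01],
       [ 0.00000000e+00,  0.00000000e+00,  0.00000000e+00,
         1.00000000e+00]])}
0.1 [ 0.16548887 -0.65377576  0.23005117] [ 9.92335533e-01  1.23567920e-01  1.83966886e-05 -1.07636766e-03] [-0.64200892  0.41676239 -0.08265902]
```

View pics/top0.png

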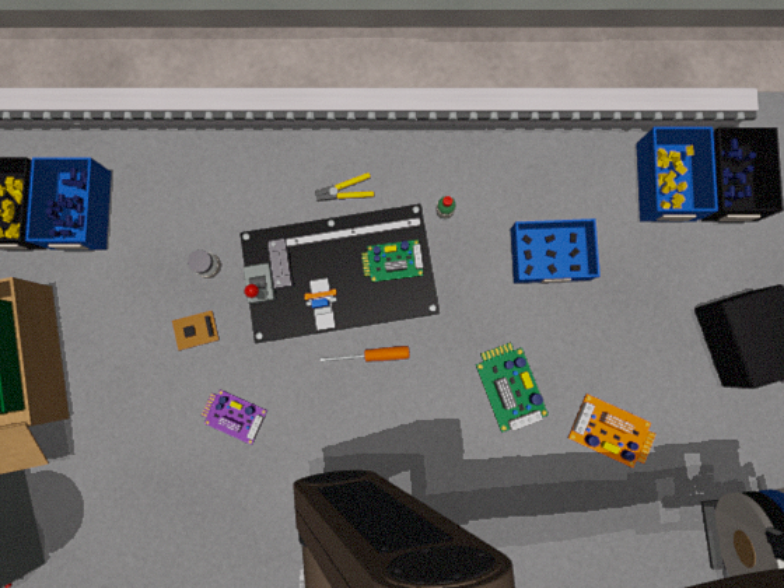

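View pics/side0.png

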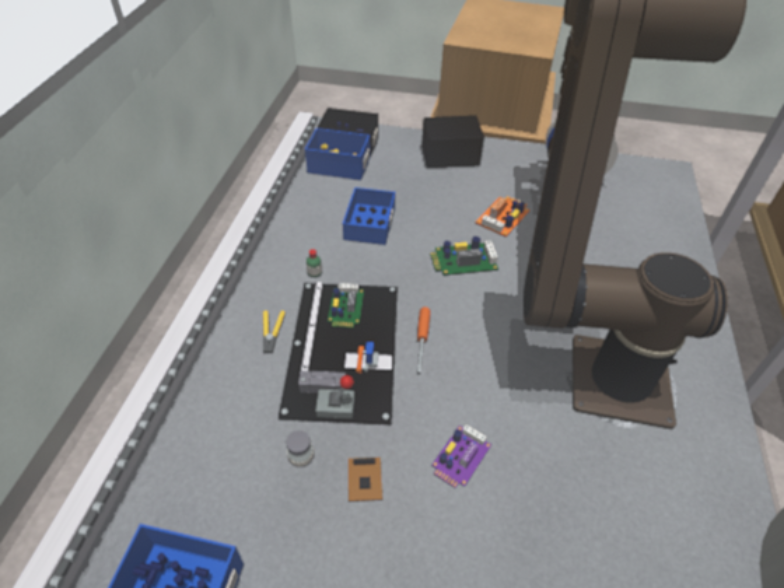

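Candidates for the board (784-px top view): green on the nest (395,262), larger green on the bench (512,388), orange (612,430) and purple (235,415). By description it is the smaller green one, lying on the nest. Next: measure, with one close crop.

```bash
cat > m.py <<'E'
from h import *
im=np.load("pics/top0.npy"); hsv=cv2.cvtColor(im,cv2.COLOR_RGB2HSV)
def big(m,x0,y0,x1,y1):
    z=np.zeros_like(m); z[y0:y1,x0:x1]=m[y0:y1,x0:x1]
    c=max(cv2.findContours(z,0,2)[0],key=cv2.contourArea); return c
blk=cv2.inRange(hsv,(0,0,0),(180,255,50))
c=big(blk,165,140,320,250); h=cv2.convexHull(c); q=cv2.minAreaRect(h)
P=cv2.boxPoints(q); W=np.array([ray("top",p,.012)[:2] for p in P]); print("plate px",P.round(1).tolist()); print(W.round(4).tolist())
C=W.mean(0); E=[W[1]-W[0],W[2]-W[1]]; L=max(E,key=np.linalg.norm); L=L*np.sign(L[1]); print("size",[np.linalg.norm(e).round(4) for e in E])
th=np.arctan2(-L[0],L[1]); print("nest",C.round(4),"yaw",th.round(4))
g=cv2.inRange(hsv,(45,80,40),(85,255,255)); b=big(g,250,160,310,210); q=cv2.minAreaRect(b); P=cv2.boxPoints(q)
W=np.array([ray("top",p,.017)[:2] for p in P]); R=np.array([[np.cos(th),-np.sin(th)],[np.sin(th),np.cos(th)]])
print("board in nest",((W-C)@R).round(4).tolist(), W.mean(0).round(4))
cr=im[135:255,160:320,::-1]; cv2.imwrite("pics/crop.png",cv2.resize(cr,(800,600),interpolation=cv2.INTER_CUBIC))
E
python3 m.py
```

```text
plate px [[170.0, 165.89999389648438], [299.8999938964844, 145.5], [312.20001220703125, 223.6999969482422], [182.3000030517578, 244.10000610351562]]
[[0.6506, 0.2416], [0.7084, -0.1142], [0.4929, -0.1468], [0.4369, 0.2014]]
size [np.float64(0.3604), np.float64(0.2179)]
nest [0.5722 0.0455] yaw 0.161
board in nest [[0.0436, -0.0604], [0.0402, -0.1648], [-0.0336, -0.1618], [-0.0302, -0.0582]] [ 0.5949 -0.0636]
```

View pics/crop.png

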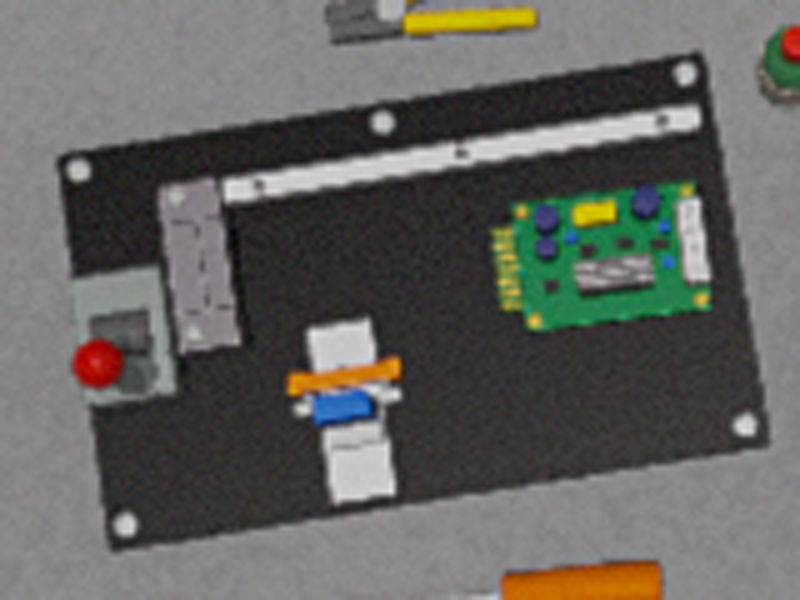

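The crop confirms it. The green board lies on the nest with its tongue towards the socket and its heat sink at crop (613,272). The caps sit on the fence side and the terminal block at (692,238). I'll grip the heat sink across nest x.

Call:
{"method": "move_arm", "body": {
  "plan": [
    {"x": 0.04,"y": -0.03},
    {"x": 0.08,"y": -0.065},
    {"x": 0.115,"y": -0.1},
    {"x": 0.15,"y": -0.13},
    {"x": 0.185,"y": -0.16}
  ]
}}

```text
validation failed for argument at $.pl...
```

Call:
{"method": "move_arm", "body": {
  "plan": [
    {"x": 0.04,"y": -0.03,"yaw": -0.14,"fingers": 0.5},
    {"x": 0.08,"y": -0.065,"yaw": -0.28,"fingers": 0.7},
    {"x": 0.115,"y": -0.1,"yaw": -0.42,"fingers": 0.7},
    {"x": 0.15,"y": -0.13,"yaw": -0.56,"fingers": 0.7},
    {"x": 0.185,"y": -0.16,"yaw": -0.7,"fingers": 0.7}
  ]
}}

```text
validation failed for argument at $.pl...
```

```bash
cat >> h.py <<'E'
from scipy.spatial.transform import Rotation as Ro
C=np.array([.5722,.0455]); TH=.161
def n2w(p,C=C,th=TH): 
    c,s=np.cos(th),np.sin(th); return C+np.array([[c,-s],[s,c]])@np.array(p)
def w2n(p,C=C,th=TH):
    c,s=np.cos(th),np.sin(th); return np.array([[c,s],[-s,c]])@(np.array(p)-C)
def go(xyz,az):
    s=ctrl.get_state(); R=Ro.from_quat(s["tcp_rot"]).as_matrix()
    d=R.T@(np.array(xyz)-s["eef_pos"]); a=np.arctan2(R[1,0],R[0,0])
    print("t",s["time"],"eef",s["eef_pos"].round(4),"az",a.round(4),"tilt",R[:,2].round(3),"shift",d.round(4),"yaw",round(-(az-a),4),"F",s["contact_force"].round(1),"op",s["opening"])
def wray(px,z,s):
    m=ctrl.camera_model("wrist"); K=np.array(m["intrinsics"]); T=np.eye(4); T[:3,:3]=Ro.from_quat(s["tcp_rot"]).as_matrix(); T[:3,3]=s["eef_pos"]
    T=T@np.array(m["tool_from_camera"]); u=np.linalg.inv(K)@[px[0],px[1],1]; d=T[:3,:3]@[u[0],-u[1],-u[2]]; o=T[:3,3]
    return (o+d*(z-o[2])/d[2])[:2]
E
python3 -c "
from h import *
go([.582,-.066,.2],1.697)"
```

```text
t 0.1 eef [ 0.1655 -0.6538  0.2301] az 0.2478 tilt [-0.     0.002 -1.   ] shift [ 0.5479 -0.4676  0.0312] yaw -1.4492 F [-0.6  0.4 -0.1] op 1.0002815453253593
```

All five keys are probably required in each row.

Call:
{"method": "move_arm", "body": {
  "plan": [
    {"x": 0.04,"y": -0.03,"z": 0,"yaw": 0,"fingers": 0},
    {"x": 0.08,"y": -0.065,"z": 0,"yaw": 0,"fingers": 0},
    {"x": 0.115,"y": -0.1,"z": 0,"yaw": 0,"fingers": 0},
    {"x": 0.15,"y": -0.13,"z": 0,"yaw": 0,"fingers": 0},
    {"x": 0.185,"y": -0.16,"z": 0,"yaw": 0,"fingers": 0}
  ]
}}

```text
time: 0.6
eef_pos: [0.3064, -0.4517, 0.2307]
tcp_rot: [0.992, 0.123, -0.0, -0.001]
contact_force: [1.6, -0.8, 0.4]
opening: 0.997
finger_force: 0.0
```

Call:
{"method": "move_arm", "body": {
  "plan": [
    {"x": 0.04,"y": -0.03,"z": 0,"yaw": -0.14,"fingers": 0.5},
    {"x": 0.08,"y": -0.065,"z": 0,"yaw": -0.28,"fingers": 0.7},
    {"x": 0.115,"y": -0.1,"z": 0,"yaw": -0.42,"fingers": 0.7},
    {"x": 0.15,"y": -0.13,"z": 0,"yaw": -0.56,"fingers": 0.7},
    {"x": 0.185,"y": -0.16,"z": 0,"yaw": -0.7,"fingers": 0.7}
  ]
}}

```text
time: 1.1
eef_pos: [0.4464, -0.2512, 0.231]
tcp_rot: [0.888, 0.459, -0.0, -0.0]
contact_force: [0.6, -1.1, 0.6]
opening: 0.299
finger_force: 0.0
```

```bash
python3 -c "
from h import *
go([.582,-.066,.2],1.697)"
```

```text
t 1.1 eef [ 0.4464 -0.2512  0.231 ] az 0.9537 tilt [-0.  0. -1.] shift [0.2295 0.0035 0.031 ] yaw -0.7433 F [ 0.6 -1.1  0.6] op 0.29873055858736985
```

Call:
{"method": "move_arm", "body": {
  "plan": [
    {"x": 0.045,"y": 0,"z": 0.01,"yaw": -0.145,"fingers": 0.7},
    {"x": 0.09,"y": 0,"z": 0.02,"yaw": -0.29,"fingers": 0.7},
    {"x": 0.135,"y": 0,"z": 0.03,"yaw": -0.44,"fingers": 0.7},
    {"x": 0.18,"y": 0,"z": 0.03,"yaw": -0.59,"fingers": 0.7},
    {"x": 0.225,"y": 0.002,"z": 0.03,"yaw": -0.735,"fingers": 0.7}
  ]
}}

```text
time: 1.6
eef_pos: [0.5788, -0.0698, 0.2002]
tcp_rot: [0.664, 0.748, -0.0, -0.001]
contact_force: [0.0, -1.3, 0.3]
opening: 0.302
finger_force: 0.0
```

Call:
{"method": "move_arm", "body": {
  "plan": [
    {"x": 0,"y": 0,"z": 0.02,"yaw": 0,"fingers": 0.7},
    {"x": 0,"y": 0,"z": 0.02,"yaw": 0,"fingers": 0.7},
    {"x": 0,"y": 0,"z": 0.02,"yaw": 0,"fingers": 0.7}
  ]
}}

```text
time: 1.9
eef_pos: [0.5779, -0.0718, 0.1804]
tcp_rot: [0.667, 0.745, -0.001, -0.001]
contact_force: [0.4, -0.8, -0.0]
opening: 0.298
finger_force: 0.0
```

```bash
python3 - <<'E'
from h import *
go([.582,-.066,.2],1.697)
s=ctrl.get_state(); im=ctrl.read_camera("wrist"); np.save("pics/w1.npy",im); import pickle; pickle.dump(s,open("pics/w1.pkl","wb"))
cv2.imwrite("pics/w1.png",cv2.resize(im[:,:,::-1],(784,588)))
E
```

```text
t 1.9 eef [ 0.5779 -0.0718  0.1804] az 1.6825 tilt [-0.003  0.001 -1.   ] shift [ 0.0053  0.0047 -0.0197] yaw -0.0145 F [ 0.4 -0.8 -0. ] op 0.29833522227081555
```

View pics/w1.png

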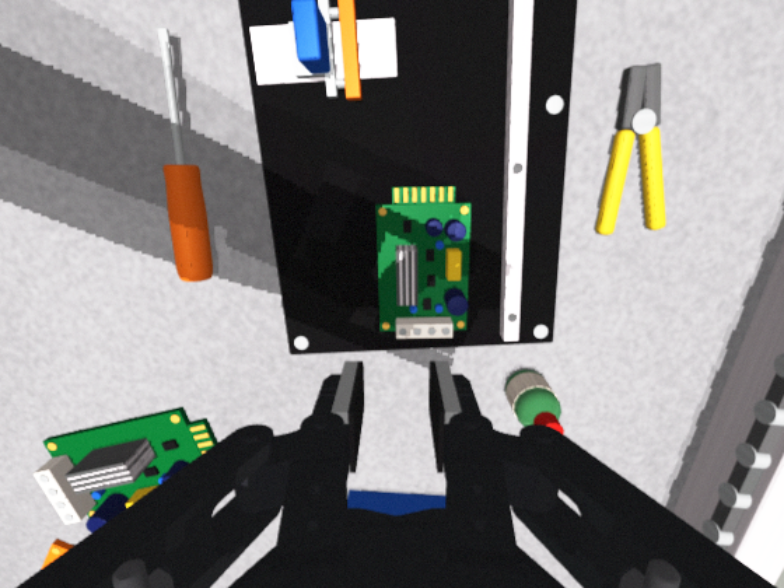

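The wrist view at 784 px shows the heat sink's top at x 396–417, y 245–306. The board's front edge runs (377,205)–(471,203), its rear edge (379,331)–(468,331), and the tongue is up towards the socket. The fence's inner edge is near x 505.

```bash
python3 - <<'E'
from h import *
import pickle
s=pickle.load(open("pics/w1.pkl","rb")); im=np.load("pics/w1.npy"); hsv=cv2.cvtColor(im,cv2.COLOR_RGB2HSV)
f=lambda p,z: wray(np.array(p)/1.4,z,s)
hs=np.mean([f(p,.041) for p in [(397,246),(417,246),(396,306),(417,306)]],0); print("sink w",hs.round(4),"n",w2n(hs).round(4))
for p in [(377,205),(471,203),(379,331),(468,331)]: print("board",w2n(f(p,.017)).round(4))
for p in [(392,188),(455,186)]: print("tongue",w2n(f(p,.017)).round(4))
for p in [(290,353),(553,342)]: print("plate corner (-+110,-180)",w2n(f(p,.012)).round(4))
pts=[]
for r in range(20,235,15):
    g=im[r].astype(int).sum(1); c=[x for x in range(335,385) if g[x]>300]; 
    if c: pts.append(f((c[0]*1.4,r*1.4),.012))
N=np.array([w2n(p) for p in pts]); k=np.polyfit(N[:,1],N[:,0],1); print("fence x=",k.round(4), (N[:,0]-np.polyval(k,N[:,1])).round(4))
# board left edge line
g=cv2.inRange(hsv,(45,80,30),(85,255,255)); B=[]
for r in range(150,235,4):
    c=np.nonzero(g[r,255:350])[0]
    if len(c): B.append(np.r_[w2n(wray((255+c[0],r),.017,s)),w2n(wray((255+c[-1]+1,r),.017,s))])
B=np.array(B); print("left",np.polyfit(B[:,1],B[:,0],1).round(4),"right",np.polyfit(B[:,3],B[:,2],1).round(4)); print(B[::4].round(4))
E
```

```text
sink w [ 0.5856 -0.0647] n [-0.0045 -0.1109]
board [-0.0237 -0.0621]
board [ 0.0449 -0.064 ]
board [-0.0284 -0.1613]
board [ 0.0433 -0.1647]
tongue [-0.0121 -0.0507]
tongue [ 0.0333 -0.0515]
plate corner (-+110,-180) [-0.1042 -0.1796]
plate corner (-+110,-180) [ 0.1143 -0.1799]
fence x= [0.0054 0.0685] [ 0.0004  0.0009  0.0015  0.001   0.0016  0.0011  0.0017  0.0012  0.0018
 -0.0238  0.0019  0.0025  0.0021  0.0027  0.0033]
left [ 0.0266 -0.0235] right [0.0611 0.0505]
[[-0.0253 -0.0656  0.0455 -0.0691]
 [-0.0253 -0.0821  0.0457 -0.0855]
 [-0.0263 -0.099   0.0447 -0.1024]
 [-0.0264 -0.1166  0.0438 -0.1199]
 [-0.0275 -0.1347  0.0439 -0.1381]
 [-0.0276 -0.1536  0.0429 -0.1569]]
```

```bash
python3 -c "
from h import *
go([.5856,-.0647,.021],1.702)"
```

```text
t 1.95 eef [ 0.5783 -0.0723  0.1813] az 1.6818 tilt [-0.001  0.    -1.   ] shift [0.0067 0.0082 0.1603] yaw -0.0202 F [-0.5 -0.4  0.8] op 0.302410241550025
```

Call:
{"method": "move_arm", "body": {
  "plan": [
    {"x": 0.0065,"y": 0.008,"z": 0.03,"yaw": -0.02,"fingers": 0.7},
    {"x": 0.0065,"y": 0.008,"z": 0.07,"yaw": -0.02,"fingers": 0.7},
    {"x": 0.0065,"y": 0.008,"z": 0.11,"yaw": -0.02,"fingers": 0.7},
    {"x": 0.0065,"y": 0.008,"z": 0.12,"yaw": -0.02,"fingers": 0.7},
    {"x": 0.0065,"y": 0.008,"z": 0.12,"yaw": -0.02,"fingers": 0.7}
  ]
}}

```text
time: 2.45
eef_pos: [0.5847, -0.065, 0.0603]
tcp_rot: [0.659, 0.752, -0.001, -0.002]
contact_force: [0.4, -0.3, 0.1]
opening: 0.304
finger_force: 0.0
```

```bash
python3 -c "
from h import *
go([.5856,-.0647,.021],1.702)
im=ctrl.read_camera('wrist'); cv2.imwrite('pics/w2.png',cv2.resize(im[120:,90:470,::-1],(760,600)))"
```

```text
t 2.45 eef [ 0.5847 -0.065   0.0603] az 1.7014 tilt [-0.003  0.001 -1.   ] shift [0.0001 0.0011 0.0393] yaw -0.0006 F [ 0.4 -0.3  0.1] op 0.30363113966750704
```

View pics/w2.png

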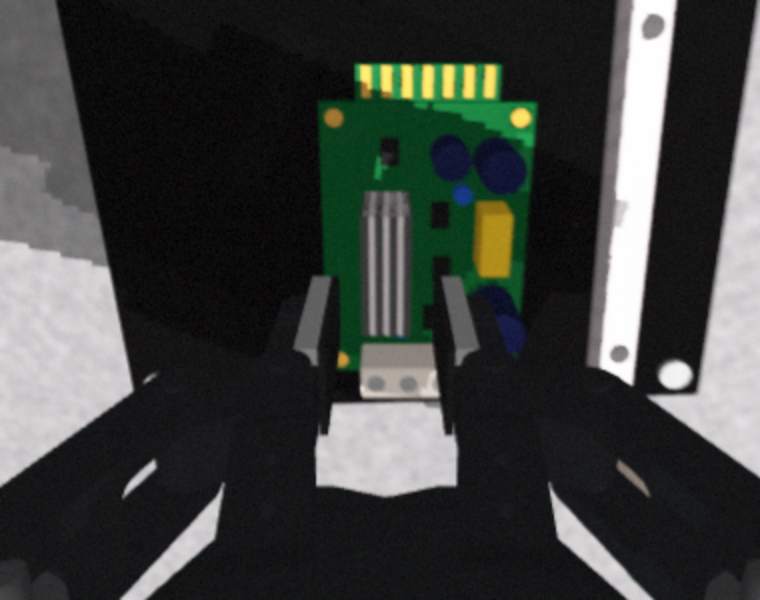

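The crop shows the sink (x 362–411) centred between the finger pads (320–450). The yellow part at x 475 is close to the right finger, so I'll narrow the opening before descending.

Call:
{"method": "move_arm", "body": {
  "plan": [
    {"x": 0,"y": 0,"z": 0.0,"yaw": 0,"fingers": 0.77},
    {"x": 0,"y": 0,"z": 0.01,"yaw": 0,"fingers": 0.77},
    {"x": 0,"y": 0,"z": 0.02,"yaw": 0,"fingers": 0.77},
    {"x": 0,"y": 0,"z": 0.027,"yaw": 0,"fingers": 0.77},
    {"x": 0,"y": 0,"z": 0.027,"yaw": 0,"fingers": 0.77}
  ]
}}

```text
time: 3.0
eef_pos: [0.5846, -0.064, 0.0325]
tcp_rot: [0.659, 0.752, -0.001, -0.002]
contact_force: [0.5, -0.3, 0.3]
opening: 0.229
finger_force: 0.0
```

Call:
{"method": "move_arm", "body": {
  "plan": [
    {"x": 0,"y": 0,"z": 0.005,"yaw": 0,"fingers": 0.77},
    {"x": 0,"y": 0,"z": 0.01,"yaw": 0,"fingers": 0.77},
    {"x": 0,"y": 0,"z": 0.01,"yaw": 0,"fingers": 0.77}
  ]
}}

```text
time: 3.3
eef_pos: [0.5853, -0.0643, 0.0234]
tcp_rot: [0.659, 0.752, -0.0, -0.001]
contact_force: [0.7, 0.4, -0.1]
opening: 0.235
finger_force: 0.0
```

No contact so far. Closing on the sink.

Call:
{"method": "move_arm", "body": {
  "plan": [
    {"x": 0,"y": 0,"z": 0.001,"yaw": 0,"fingers": 0.85},
    {"x": 0,"y": 0,"z": 0.001,"yaw": 0,"fingers": 1},
    {"x": 0,"y": 0,"z": 0.001,"yaw": 0,"fingers": 1},
    {"x": 0,"y": 0,"z": 0.001,"yaw": 0,"fingers": 1}
  ],
  "force": 40
}}

```text
time: 3.7
eef_pos: [0.5858, -0.0645, 0.0236]
tcp_rot: [0.659, 0.752, -0.0, -0.0]
contact_force: [-2.2, 0.9, 2.6]
opening: 0.152
finger_force: 39.8
```

```bash
sed -i 's/^C=.*/TH=.163; C=np.array([.5722,.0455])+.0045*np.array([np.cos(.161),np.sin(.161)])/' h.py; python3 -c "
from h import *
s=ctrl.get_state(); print(w2n(s['eef_pos'][:2]).round(4))
go([*n2w([.013,.008]),.0235],TH+np.pi/2)"
```

```text
[-0.0089 -0.1107]
t 3.7 eef [ 0.5858 -0.0645  0.0236] az 1.7029 tilt [-0.  0. -1.] shift [0.1193 0.0182 0.0002] yaw -0.0309 F [-2.2  0.9  2.6] op 0.1522084579346468
```

Call:
{"method": "move_arm", "body": {
  "plan": [
    {"x": 0.01,"y": 0.008,"z": 0,"yaw": -0.01,"fingers": 1},
    {"x": 0.03,"y": 0.016,"z": 0,"yaw": -0.02,"fingers": 1},
    {"x": 0.055,"y": 0.018,"z": 0,"yaw": -0.03,"fingers": 1},
    {"x": 0.08,"y": 0.018,"z": 0,"yaw": -0.03,"fingers": 1},
    {"x": 0.1,"y": 0.018,"z": 0,"yaw": -0.03,"fingers": 1}
  ]
}}

```text
time: 4.2
eef_pos: [0.5916, 0.038, 0.0237]
tcp_rot: [0.647, 0.762, 0.001, 0.001]
contact_force: [0.2, -2.1, 0.4]
opening: 0.151
finger_force: 39.5
```

```bash
python3 - <<'E'
from h import *
go([*n2w([.013,.008]),.0235],TH+np.pi/2)
s=ctrl.get_state(); im=ctrl.read_camera("wrist"); np.save("pics/w3.npy",im); import pickle; pickle.dump(s,open("pics/w3.pkl","wb"))
cv2.imwrite("pics/w3.png",cv2.resize(im[:,:,::-1],(784,588)))
E
```

```text
t 4.2 eef [0.5916 0.038  0.0237] az 1.7338 tilt [ 0.003 -0.001 -1.   ] shift [ 0.0185 -0.0005  0.0001] yaw -0.0 F [ 0.2 -2.1  0.4] op 0.15074382775233786
```

View pics/w3.png

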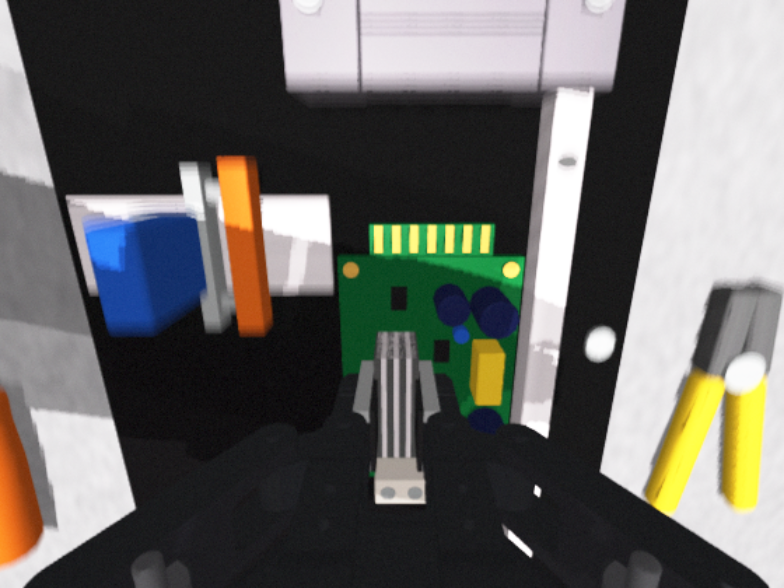

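The wrist view shows the board gripped and nearly touching the fence: board corner (525,257) against a fence base near x 530. The socket face's bottom edge is at y≈100. Now to measure the gap and squareness.

```bash
python3 - <<'E'
from h import *
import pickle
s=pickle.load(open("pics/w3.pkl","rb")); im=np.load("pics/w3.npy"); hsv=cv2.cvtColor(im,cv2.COLOR_RGB2HSV)
g=cv2.inRange(hsv,(45,80,30),(85,255,255))
F=[];L=[];Rr=[];T=[]
for r in range(75,290,5):
    row=im[r].astype(int).sum(1); c=[x for x in range(372,400) if row[x]>240 and hsv[r,x,1]<60]
    if c: F.append(w2n(wray((c[0],r),.012,s)))
    if 190<=r<265: 
        q=np.nonzero(g[r,235:385])[0]
        L.append(w2n(wray((235+q[0],r),.017,s))); Rr.append(w2n(wray((236+q[-1],r),.017,s)))
for c in list(range(247,262,3))+list(range(358,372,3)):
    q=np.nonzero(g[150:230,c])[0]
    if len(q): T.append(w2n(wray((c,150+q[0]),.017,s)))
def rob(A,i,j):
    A=np.array(A)
    for _ in range(3):
        k=np.polyfit(A[:,j],A[:,i],1); e=abs(A[:,i]-np.polyval(k,A[:,j])); A=A[e<max(.0008,2*np.median(e))]
    return k.round(4),len(A),A[:,j].min().round(3),A[:,j].max().round(3)
print("fence",rob(F,0,1)); print("L",rob(L,0,1)); print("R",rob(Rr,0,1)); print("front y(x)",rob(T,1,0))
S=[]
for c in range(215,380,8):
    col=im[40:110,c].astype(int).sum(1); q=[r for r in range(70) if col[r]>120]
    if q: S.append(w2n(wray((c,40+q[-1]),.012,s)))
print("socket",rob(S,1,0), np.array(S)[::5].round(4).tolist())
print("tongue",[w2n(wray(np.array(p)/1.4,.017,s)).round(4) for p in [(370,225),(494,224)]])
E
```

```text
fence (array([-0.0134,  0.0653]), 33, np.float64(0.001), np.float64(0.09))
L (array([-0.0002, -0.0072]), 15, np.float64(-0.006), np.float64(0.034))
R (array([0.0054, 0.0627]), 13, np.float64(-0.006), np.float64(0.034))
front y(x) (array([-0.    ,  0.0391]), 10, np.float64(-0.004), np.float64(0.06))
socket (array([0.0225, 0.0911]), 19, np.float64(-0.018), np.float64(0.051)) [[-0.0177, 0.0913], [0.0013, 0.0905], [0.0204, 0.0918], [0.0395, 0.0918], [0.0587, 0.0905]]
tongue [array([0.0053, 0.0495]), array([0.05  , 0.0499])]
```

Call:
{"method": "move_arm", "body": {
  "plan": [
    {"x": 0,"y": 0.0005,"z": 0,"yaw": -0.009,"fingers": 1},
    {"x": 0,"y": 0.001,"z": 0,"yaw": -0.009,"fingers": 1},
    {"x": 0,"y": 0.0015,"z": 0,"yaw": -0.009,"fingers": 1},
    {"x": 0,"y": 0.0015,"z": 0,"yaw": -0.009,"fingers": 1}
  ]
}}

```text
time: 4.65
eef_pos: [0.5923, 0.0369, 0.0236]
tcp_rot: [0.645, 0.765, 0.0, -0.0]
contact_force: [-1.2, 2.8, 4.3]
opening: 0.151
finger_force: 40.1
```

Call:
{"method": "move_arm", "body": {
  "plan": [
    {"x": 0,"y": 0.0005,"z": 0,"yaw": 0,"fingers": 1},
    {"x": 0,"y": 0.001,"z": 0,"yaw": 0,"fingers": 1},
    {"x": 0,"y": 0.001,"z": 0,"yaw": 0,"fingers": 1}
  ]
}}

```text
time: 4.95
eef_pos: [0.5923, 0.0369, 0.0236]
tcp_rot: [0.644, 0.765, -0.001, -0.001]
contact_force: [-4.6, 2.2, 8.2]
opening: 0.155
finger_force: 40.4
```

Call:
{"method": "move_arm", "body": {
  "plan": [
    {"x": 0,"y": 0,"z": -0.0008,"yaw": 0,"fingers": 1},
    {"x": 0,"y": 0.0005,"z": -0.0008,"yaw": 0,"fingers": 1},
    {"x": 0,"y": 0.001,"z": -0.0008,"yaw": 0,"fingers": 1},
    {"x": 0,"y": 0.001,"z": -0.0008,"yaw": 0,"fingers": 1}
  ]
}}

```text
time: 5.35
eef_pos: [0.5934, 0.0368, 0.0237]
tcp_rot: [0.644, 0.765, -0.001, -0.0]
contact_force: [-4.0, -2.3, 2.8]
opening: 0.156
finger_force: 39.7
```

```bash
python3 -c "
from h import *
s=ctrl.get_state(); print(w2n(s['eef_pos'][:2]).round(4),s['wrist_torque'].round(2))
go([*n2w([.017,.04]),.0235],TH+np.pi/2)"
```

```text
[ 0.015 -0.012] [-0.33  0.71 -0.06]
t 5.35 eef [0.5934 0.0368 0.0237] az 1.7416 tilt [-0.002 -0.001 -1.   ] shift [0.052  0.0024 0.0001] yaw 0.0078 F [-4.  -2.3  2.8] op 0.15581033270944256
```

Call:
{"method": "move_arm", "body": {
  "plan": [
    {"x": 0,"y": 0.0005,"z": 0,"yaw": 0,"fingers": 1},
    {"x": 0,"y": 0.001,"z": 0,"yaw": 0,"fingers": 1},
    {"x": 0,"y": 0.0015,"z": 0,"yaw": 0,"fingers": 1},
    {"x": 0,"y": 0.0015,"z": 0,"yaw": 0,"fingers": 1}
  ]
}}

```text
time: 5.75
eef_pos: [0.5935, 0.037, 0.0236]
tcp_rot: [0.644, 0.765, -0.002, -0.002]
contact_force: [-8.2, -2.7, 6.1]
opening: 0.151
finger_force: 40.3
```

```bash
cat > look.py <<'E'
from h import *
import sys
s=ctrl.get_state(); im=ctrl.read_camera("wrist"); hsv=cv2.cvtColor(im,cv2.COLOR_RGB2HSV)
print("eef n",w2n(s['eef_pos'][:2]).round(4),"F nest",w2n(s['contact_force'][:2],C=np.zeros(2)).round(1),s['contact_force'][2].round(1))
g=cv2.inRange(hsv,(45,80,30),(85,255,255)); F=[];R=[]
for r in range(180,290,4):
    row=im[r].astype(int).sum(1); c=[x for x in range(365,405) if row[x]>240 and hsv[r,x,1]<60]
    q=np.nonzero(g[r,300:390])[0]
    if c and len(q): F.append(w2n(wray((c[0],r),.012,s))); R.append(w2n(wray((301+q[-1],r),.017,s)))
F,R=np.array(F),np.array(R); print("fence",np.median(F[:,0]).round(4),"boardR",R[:,0].round(4))
cv2.imwrite(f"pics/{sys.argv[1]}.png",cv2.resize(im[:,:,::-1],(784,588)))
E
python3 look.py w4
```

```text
eef n [ 0.0151 -0.0119] F nest [-8.5 -1.3] 6.1
fence 0.0657 boardR [0.0526 0.0641 0.0638 0.064  0.0638 0.064  0.0642 0.0639 0.0641 0.0638
 0.0641 0.0638 0.0472 0.0484 0.0639 0.0642 0.0639 0.0641 0.0638 0.064
 0.0643 0.064  0.0642 0.0639 0.0641 0.0644 0.0641 0.0643]
```

The fence contact is confirmed: commanding 1.5 mm gave no motion and 8 N. I'll ease off slightly and slide along the fence.

Call:
{"method": "move_arm", "body": {
  "plan": [
    {"x": 0.008,"y": -0.001,"z": -0.0005,"yaw": 0,"fingers": 1},
    {"x": 0.016,"y": -0.001,"z": -0.0005,"yaw": 0,"fingers": 1},
    {"x": 0.024,"y": -0.001,"z": -0.0005,"yaw": 0,"fingers": 1},
    {"x": 0.032,"y": -0.001,"z": -0.0005,"yaw": 0,"fingers": 1},
    {"x": 0.036,"y": -0.001,"z": -0.0005,"yaw": 0,"fingers": 1}
  ]
}}

```text
time: 6.3
eef_pos: [0.5875, 0.0732, 0.0237]
tcp_rot: [0.644, 0.765, -0.001, -0.0]
contact_force: [-2.7, -4.6, -0.5]
opening: 0.15
finger_force: 39.4
```

```bash
python3 look.py w5
```

```text
eef n [0.0151 0.0249] F nest [-3.4 -4.1] -0.5
fence 0.0657 boardR [0.0526 0.0637 0.0639 0.0641 0.0638 0.0641 0.0638 0.064  0.0642 0.0639
 0.0642 0.046  0.0472 0.0485 0.064  0.0643 0.064  0.0642 0.0639 0.0641
 0.0638 0.0641 0.0643 0.064  0.0642 0.0639 0.0642 0.0644]
```

View pics/w5.png

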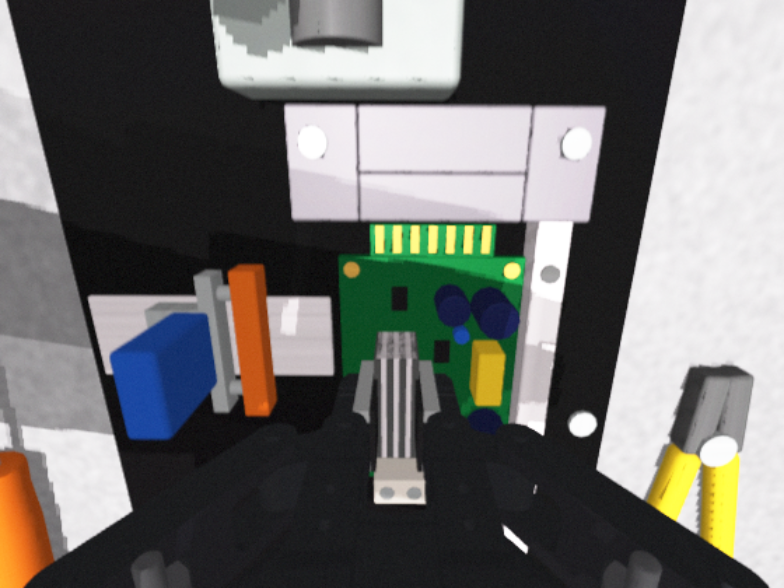

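The board is flat on the fence, and its tongue (371–495, y 225–255) is just before the socket face. Pushing in.

Call:
{"method": "move_arm", "body": {
  "plan": [
    {"x": 0.003,"y": 0,"z": 0,"yaw": 0,"fingers": 1},
    {"x": 0.006,"y": 0,"z": 0,"yaw": 0,"fingers": 1},
    {"x": 0.009,"y": 0,"z": 0,"yaw": 0,"fingers": 1},
    {"x": 0.011,"y": 0,"z": 0,"yaw": 0,"fingers": 1},
    {"x": 0.012,"y": 0,"z": 0,"yaw": 0,"fingers": 1}
  ]
}}

```text
time: 6.85
eef_pos: [0.5856, 0.0852, 0.0241]
tcp_rot: [0.644, 0.765, -0.001, -0.001]
contact_force: [-4.5, -4.4, -2.5]
opening: 0.158
finger_force: 39.2
```

Call:
{"method": "move_arm", "body": {
  "plan": [
    {"x": 0.001,"y": 0,"z": 0,"yaw": 0,"fingers": 1},
    {"x": 0.002,"y": 0,"z": 0,"yaw": 0,"fingers": 1},
    {"x": 0.003,"y": 0,"z": 0,"yaw": 0,"fingers": 1},
    {"x": 0.003,"y": 0,"z": 0,"yaw": 0,"fingers": 1}
  ]
}}

```text
time: 7.25
eef_pos: [0.5851, 0.0881, 0.0242]
tcp_rot: [0.644, 0.765, -0.001, -0.001]
contact_force: [-4.3, -2.7, -2.2]
opening: 0.154
finger_force: 39.2
```

```bash
python3 look.py w6
```

```text
eef n [0.0151 0.0399] F nest [-4.7 -2. ] -2.2
fence 0.0658 boardR [0.064  0.0642 0.0639 0.0642 0.0639 0.0641 0.0643 0.0461 0.0473 0.0486
 0.0642 0.0639 0.0641 0.0644 0.064  0.0643 0.064  0.0642 0.0639 0.0641
 0.0644 0.0641 0.0643 0.064 ]
```

Call:
{"method": "move_arm", "body": {
  "plan": [
    {"x": 0.001,"y": 0,"z": 0.0004,"yaw": 0,"fingers": 1},
    {"x": 0.002,"y": 0,"z": 0.0004,"yaw": 0,"fingers": 1},
    {"x": 0.003,"y": 0,"z": 0.0004,"yaw": 0,"fingers": 1},
    {"x": 0.003,"y": 0,"z": 0.0004,"yaw": 0,"fingers": 1}
  ]
}}

```text
time: 7.7
eef_pos: [0.585, 0.0888, 0.024]
tcp_rot: [0.644, 0.765, -0.002, 0.001]
contact_force: [-3.8, -9.8, -1.9]
opening: 0.151
finger_force: 39.3
```

Call:
{"method": "move_arm", "body": {
  "plan": [
    {"x": 0.001,"y": 0,"z": 0,"yaw": 0,"fingers": 1},
    {"x": 0.002,"y": 0,"z": 0,"yaw": 0,"fingers": 1},
    {"x": 0.002,"y": 0,"z": 0,"yaw": 0,"fingers": 1}
  ]
}}

```text
time: 8.0
eef_pos: [0.585, 0.0889, 0.0242]
tcp_rot: [0.643, 0.766, -0.003, 0.002]
contact_force: [-3.9, -15.8, -2.4]
opening: 0.152
finger_force: 39.4
```

```bash
python3 look.py w7
```

```text
eef n [0.0152 0.0407] F nest [ -6.4 -14.9] -2.4
fence 0.0658 boardR [0.0639 0.0641 0.0638 0.0641 0.0643 0.064  0.0643 0.0461 0.0473 0.0486
 0.0642 0.0639 0.0641 0.0644 0.0641 0.0643 0.064  0.0643 0.064  0.0642
 0.0645 0.0642 0.0644 0.0641]
```

View pics/w7.png

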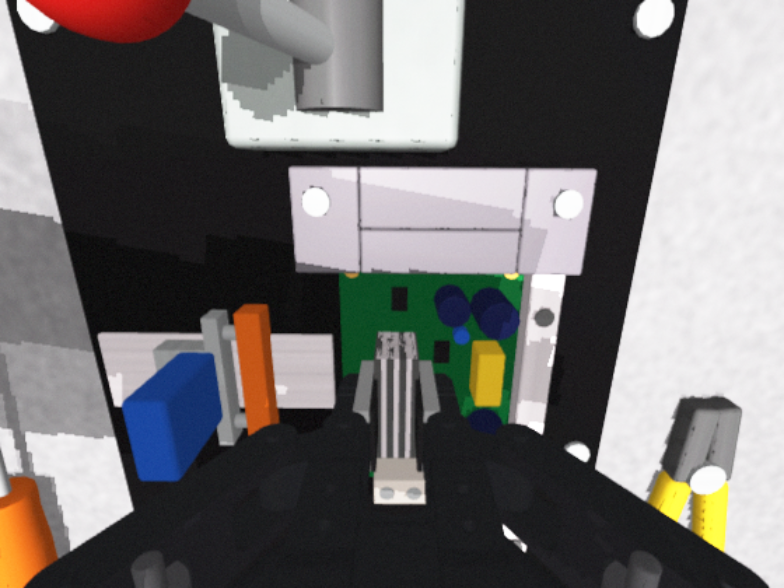

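The stop is firm: 15 N with no motion, and the shoulders are at the socket face. I'll relieve the load, open and lift.

Call:
{"method": "move_arm", "body": {
  "plan": [
    {"x": -0.003,"y": -0.001,"z": 0,"yaw": 0,"fingers": 1},
    {"x": -0.003,"y": -0.001,"z": 0,"yaw": 0,"fingers": 0.78},
    {"x": -0.003,"y": -0.001,"z": 0,"yaw": 0,"fingers": 0.78},
    {"x": -0.003,"y": -0.001,"z": -0.01,"yaw": 0,"fingers": 0.78},
    {"x": -0.003,"y": -0.001,"z": -0.04,"yaw": 0,"fingers": 0.78}
  ]
}}

```text
time: 8.55
eef_pos: [0.5829, 0.0905, 0.0627]
tcp_rot: [0.644, 0.765, -0.001, -0.002]
contact_force: [0.4, -0.1, 0.1]
opening: 0.225
finger_force: 0.0
```

Call:
{"method": "move_arm", "body": {
  "plan": [
    {"x": 0,"y": 0,"z": -0.04,"yaw": 0,"fingers": 0.78},
    {"x": 0,"y": 0,"z": -0.08,"yaw": 0,"fingers": 0.78},
    {"x": 0,"y": 0,"z": -0.08,"yaw": 0,"fingers": 0.78},
    {"x": 0,"y": 0,"z": -0.08,"yaw": 0,"fingers": 0.78}
  ]
}}

```text
time: 8.95
eef_pos: [0.5862, 0.0904, 0.1473]
tcp_rot: [0.644, 0.765, 0.002, 0.002]
contact_force: [-0.2, -0.3, -0.1]
opening: 0.223
finger_force: 0.0
```

```bash
python3 - <<'E'
from h import *
s=ctrl.get_state(); im=ctrl.read_camera("wrist"); hsv=cv2.cvtColor(im,cv2.COLOR_RGB2HSV)
print("eef n",w2n(s['eef_pos'][:2]).round(4),s['eef_pos'][2].round(4),s['contact_force'].round(1))
def big(m):
    return max(cv2.findContours(m,0,2)[0],key=cv2.contourArea)
b=cv2.inRange(hsv,(100,120,60),(125,255,255)); c=big(b); x,y,w,h=cv2.boundingRect(c); print("blue px",x,y,w,h)
o=cv2.inRange(hsv,(5,150,100),(16,255,255)); o[:, :100]=0
c2=big(o); print("pad px",cv2.boundingRect(c2))
cv2.imwrite("pics/w8.png",cv2.resize(im[:,:,::-1],(784,588)))
E
```

```text
eef n [0.0166 0.042 ] 0.1473 [-0.2 -0.3 -0.1]
blue px 181 196 27 44
pad px (100, 262, 25, 75)
```

View pics/w8.png

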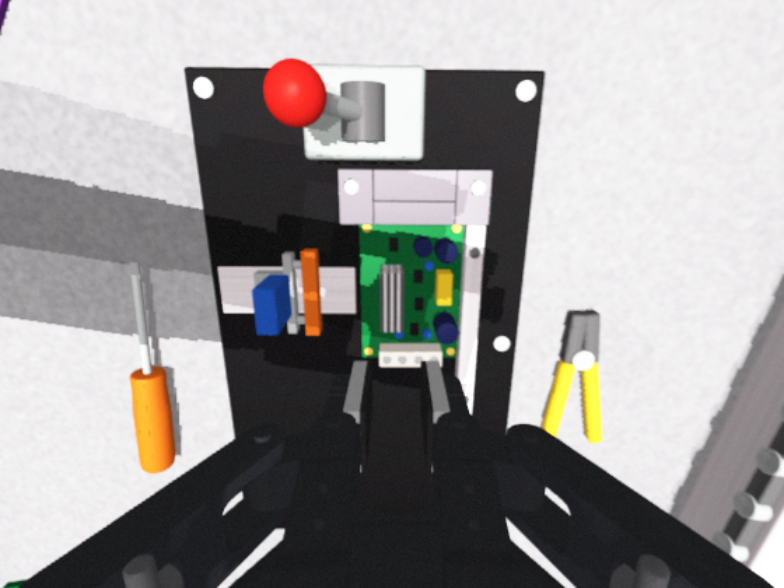

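The wrist view shows the board home: shoulders at the socket edge (y 224) and against the fence. The jaw's blue grip spans (253–289, 275–334), the pad face is near x 321 and the red ball is at (295,93).

```bash
python3 - <<'E'
from h import *
s=ctrl.get_state(); f=lambda p,z: w2n(wray(np.array(p)/1.4,z,s)).round(4)
print("pad face",f((319,250),.025),f((321,334),.025))
print("grip top corners",f((253,334),.061),f((278,334),.061),f((258,283),.061),f((289,275),.061))
print("board",f((360,358),.017),f((362,226),.017),f((464,226),.017))
print("ball c",f((295,93),.1))
go([*n2w([-.088,.04]),.06],1.737)
E
```

```text
pad face [-0.0336  0.0706] [-0.0351  0.0117]
grip top corners [-0.0688  0.0265] [-0.0539  0.0266] [-0.0628  0.0582] [-0.0447  0.0631]
board [-0.0091 -0.0104] [-0.0061  0.0852] [0.0609 0.0858]
ball c [-0.0262  0.1508]
t 9.0 eef [0.5848 0.0903 0.1451] az 1.7425 tilt [ 0.002  0.    -1.   ] shift [-0.0013 -0.1034  0.0849] yaw 0.0055 F [ 0.1  0.3 -1.5] op 0.22144506735922895
```

Call:
{"method": "move_arm", "body": {
  "plan": [
    {"x": -0.001,"y": -0.04,"z": 0,"yaw": 0,"fingers": 1},
    {"x": -0.001,"y": -0.08,"z": 0,"yaw": 0,"fingers": 1},
    {"x": -0.001,"y": -0.107,"z": 0.02,"yaw": 0,"fingers": 1},
    {"x": -0.001,"y": -0.107,"z": 0.06,"yaw": 0,"fingers": 1},
    {"x": -0.001,"y": -0.107,"z": 0.1,"yaw": 0,"fingers": 1}
  ]
}}

```text
time: 9.5
eef_pos: [0.4782, 0.0707, 0.0429]
tcp_rot: [0.644, 0.765, 0.0, 0.0]
contact_force: [0.6, 0.5, -0.0]
opening: -0.002
finger_force: 0.0
```

Call:
{"method": "move_arm", "body": {
  "plan": [
    {"x": 0,"y": 0,"z": 0.003,"yaw": 0,"fingers": 1},
    {"x": 0,"y": 0,"z": 0.003,"yaw": 0,"fingers": 1},
    {"x": 0,"y": 0,"z": 0.003,"yaw": 0,"fingers": 1}
  ]
}}

```text
time: 9.8
eef_pos: [0.4806, 0.0706, 0.0426]
tcp_rot: [0.644, 0.765, 0.001, 0.001]
contact_force: [0.3, 0.1, 0.8]
opening: 0.001
finger_force: 0.0
```

```bash
cat > st.py <<'E'
from h import *
s=ctrl.get_state(); im=ctrl.read_camera("wrist")
print("eef n",w2n(s['eef_pos'][:2]).round(4),s['eef_pos'][2].round(4),"F nest",w2n(s['contact_force'][:2],C=np.zeros(2)).round(1),s['contact_force'][2].round(1),s["time"])
import sys; cv2.imwrite(f"pics/{sys.argv[1]}.png",cv2.resize(im[:,:,::-1],(784,588)))
E
python3 st.py w9
```

```text
eef n [-0.0908  0.0396] 0.0426 F nest [0.3 0. ] 0.8 9.8
```

View pics/w9.png

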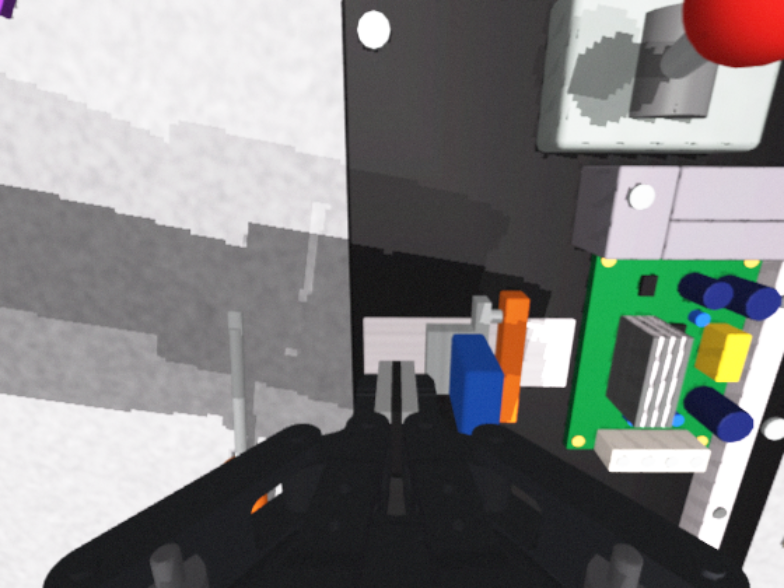

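The shut fingers (378–434) are behind the blue grip (450–502) with a small gap. I'll push along tool +y.

Call:
{"method": "move_arm", "body": {
  "plan": [
    {"x": 0,"y": 0.004,"z": 0,"yaw": 0,"fingers": 1},
    {"x": 0,"y": 0.008,"z": 0,"yaw": 0,"fingers": 1},
    {"x": 0,"y": 0.012,"z": 0,"yaw": 0,"fingers": 1},
    {"x": 0,"y": 0.016,"z": 0,"yaw": 0,"fingers": 1},
    {"x": 0,"y": 0.02,"z": 0,"yaw": 0,"fingers": 1}
  ]
}}

```text
time: 10.35
eef_pos: [0.4991, 0.074, 0.0413]
tcp_rot: [0.644, 0.765, -0.0, -0.0]
contact_force: [-1.7, -0.6, 1.4]
opening: 0.005
finger_force: 0.9
```

Call:
{"method": "move_arm", "body": {
  "plan": [
    {"x": 0,"y": 0.003,"z": 0,"yaw": 0,"fingers": 1},
    {"x": 0,"y": 0.006,"z": 0,"yaw": 0,"fingers": 1},
    {"x": 0,"y": 0.009,"z": 0,"yaw": 0,"fingers": 1},
    {"x": 0,"y": 0.01,"z": 0,"yaw": 0,"fingers": 1},
    {"x": 0,"y": 0.01,"z": 0,"yaw": 0,"fingers": 1}
  ]
}}

```text
time: 10.85
eef_pos: [0.5091, 0.0757, 0.0411]
tcp_rot: [0.644, 0.765, 0.0, 0.0]
contact_force: [0.3, -0.1, 0.1]
opening: 0.0
finger_force: 0.2
```

```bash
cat > pad.py <<'E'
from h import *
s=ctrl.get_state(); im=ctrl.read_camera("wrist"); hsv=cv2.cvtColor(im,cv2.COLOR_RGB2HSV)
print("eef n",w2n(s['eef_pos'][:2]).round(4),"F nest",w2n(s['contact_force'][:2],C=np.zeros(2)).round(1),s['contact_force'][2].round(1),s["time"])
o=cv2.inRange(hsv,(5,150,80),(16,255,255)); g=cv2.inRange(hsv,(45,80,30),(85,255,255)); o[:,:300]=0
for r in range(225,300,12):
    a=np.nonzero(o[r])[0]; b=np.nonzero(g[r,300:])[0]
    if len(a) and len(b): print(r,"pad px",a[0],a[-1],"board",300+b[0],"gap mm",(1e3*(w2n(wray((300+b[0],r),.017,s))-w2n(wray((a[-1],r),.025,s)))[0]).round(1))
E
python3 pad.py
```

```text
eef n [-0.0619  0.04  ] F nest [ 0.3 -0.2] 0.1 10.85
225 pad px 344 362 board 371 gap mm 7.8
237 pad px 341 359 board 369 gap mm 8.4
249 pad px 340 358 board 368 gap mm 8.5
261 pad px 340 357 board 367 gap mm 8.6
273 pad px 341 356 board 366 gap mm 8.7
285 pad px 340 356 board 364 gap mm 7.5
297 pad px 340 355 board 363 gap mm 7.6
```

Call:
{"method": "move_arm", "body": {
  "plan": [
    {"x": 0,"y": 0.002,"z": 0,"yaw": 0,"fingers": 1},
    {"x": 0,"y": 0.004,"z": 0,"yaw": 0,"fingers": 1},
    {"x": 0,"y": 0.006,"z": 0,"yaw": 0,"fingers": 1},
    {"x": 0,"y": 0.007,"z": 0,"yaw": 0,"fingers": 1},
    {"x": 0,"y": 0.008,"z": 0,"yaw": 0,"fingers": 1}
  ]
}}

```text
time: 11.4
eef_pos: [0.5167, 0.077, 0.0411]
tcp_rot: [0.644, 0.765, -0.0, -0.0]
contact_force: [-1.1, -0.3, 0.2]
opening: -0.003
finger_force: 0.8
```

Call:
{"method": "move_arm", "body": {
  "plan": [
    {"x": 0,"y": 0.001,"z": 0,"yaw": 0,"fingers": 1},
    {"x": 0,"y": 0.002,"z": 0,"yaw": 0,"fingers": 1},
    {"x": 0,"y": 0.003,"z": 0,"yaw": 0,"fingers": 1},
    {"x": 0,"y": 0.003,"z": 0,"yaw": 0,"fingers": 1}
  ]
}}

```text
time: 11.8
eef_pos: [0.5193, 0.0774, 0.0411]
tcp_rot: [0.644, 0.765, -0.001, -0.0]
contact_force: [-3.2, -1.5, 2.3]
opening: 0.001
finger_force: 2.0
```

```bash
python3 pad.py
```

```text
eef n [-0.0515  0.0401] F nest [-3.4 -1. ] 2.3 11.8
225 pad px 342 359 board 361 gap mm 3.4
237 pad px 339 358 board 360 gap mm 3.5
249 pad px 339 357 board 358 gap mm 2.9
261 pad px 338 355 board 357 gap mm 3.5
273 pad px 341 354 board 356 gap mm 3.5
285 pad px 340 353 board 355 gap mm 3.5
297 pad px 339 352 board 354 gap mm 3.5
```

Call:
{"method": "move_arm", "body": {
  "plan": [
    {"x": 0,"y": 0.001,"z": 0,"yaw": 0,"fingers": 1},
    {"x": 0,"y": 0.002,"z": 0,"yaw": 0,"fingers": 1},
    {"x": 0,"y": 0.002,"z": 0,"yaw": 0,"fingers": 1},
    {"x": 0,"y": 0.002,"z": 0,"yaw": 0,"fingers": 1}
  ]
}}

```text
time: 12.25
eef_pos: [0.5213, 0.0778, 0.0411]
tcp_rot: [0.644, 0.765, -0.0, -0.0]
contact_force: [-5.0, -1.2, 1.9]
opening: -0.002
finger_force: 2.5
```

```bash
python3 pad.py
```

```text
eef n [-0.0495  0.0401] F nest [-5.1 -0.4] 1.9 12.25
225 pad px 339 355 board 357 gap mm 3.3
237 pad px 336 354 board 356 gap mm 3.3
249 pad px 335 353 board 355 gap mm 3.4
261 pad px 338 352 board 354 gap mm 3.4
273 pad px 341 351 board 353 gap mm 3.4
285 pad px 340 350 board 352 gap mm 3.4
297 pad px 339 349 board 351 gap mm 3.5
```

Call:
{"method": "move_arm", "body": {
  "plan": [
    {"x": 0,"y": 0.001,"z": 0,"yaw": 0,"fingers": 1},
    {"x": 0,"y": 0.002,"z": 0,"yaw": 0,"fingers": 1},
    {"x": 0,"y": 0.002,"z": 0,"yaw": 0,"fingers": 1},
    {"x": 0,"y": 0.002,"z": 0,"yaw": 0,"fingers": 1}
  ]
}}

```text
time: 12.7
eef_pos: [0.523, 0.0781, 0.0411]
tcp_rot: [0.644, 0.765, -0.001, -0.001]
contact_force: [-5.3, -3.3, 3.9]
opening: 0.004
finger_force: 2.9
```

```bash
python3 pad.py
```

```text
eef n [-0.0477  0.0401] F nest [-5.8 -2.4] 3.9 12.7
225 pad px 336 352 board 354 gap mm 3.2
237 pad px 334 351 board 353 gap mm 3.3
249 pad px 334 350 board 352 gap mm 3.3
261 pad px 338 349 board 351 gap mm 3.3
273 pad px 341 348 board 350 gap mm 3.3
285 pad px 340 347 board 349 gap mm 3.3
297 pad px 339 346 board 348 gap mm 3.4
```

Call:
{"method": "move_arm", "body": {
  "plan": [
    {"x": 0,"y": 0.001,"z": 0,"yaw": 0,"fingers": 1},
    {"x": 0,"y": 0.0015,"z": 0,"yaw": 0,"fingers": 1},
    {"x": 0,"y": 0.0015,"z": 0,"yaw": 0,"fingers": 1}
  ]
}}

```text
time: 13.05
eef_pos: [0.5242, 0.0783, 0.0411]
tcp_rot: [0.644, 0.765, -0.001, -0.001]
contact_force: [-7.2, -3.3, 3.5]
opening: 0.0
finger_force: 3.4
```

```bash
python3 pad.py
```

```text
eef n [-0.0466  0.0401] F nest [-7.7 -2.1] 3.5 13.05
225 pad px 335 350 board 352 gap mm 3.2
237 pad px 334 349 board 351 gap mm 3.2
249 pad px 334 348 board 350 gap mm 3.2
261 pad px 338 347 board 349 gap mm 3.2
273 pad px 341 346 board 348 gap mm 3.2
285 pad px 340 345 board 347 gap mm 3.3
297 pad px 339 344 board 346 gap mm 3.3
```

Call:
{"method": "move_arm", "body": {
  "plan": [
    {"x": 0,"y": -0.015,"z": 0,"yaw": 0,"fingers": 1},
    {"x": 0,"y": -0.03,"z": 0,"yaw": 0,"fingers": 1},
    {"x": 0,"y": -0.035,"z": -0.04,"yaw": 0,"fingers": 1},
    {"x": 0,"y": -0.035,"z": -0.07,"yaw": 0,"fingers": 1},
    {"x": 0,"y": -0.035,"z": -0.07,"yaw": 0,"fingers": 1}
  ]
}}

```text
time: 13.6
eef_pos: [0.4957, 0.0727, 0.117]
tcp_rot: [0.644, 0.765, 0.005, 0.006]
contact_force: [0.7, -0.6, 0.0]
opening: -0.003
finger_force: 0.0
```

```bash
python3 st.py w10; python3 -c "
from h import *
go([*n2w([-.074,.152]),.085],1.737)"
```

```text
eef n [-0.0756  0.0392] 0.117 F nest [ 0.6 -0.7] 0.0 13.6
t 13.65 eef [0.494  0.0727 0.1146] az 1.7416 tilt [ 0.01  0.   -1.  ] shift [0.1125 0.0038 0.0295] yaw 0.0046 F [-0.4 -0.4 -1.1] op -0.0023530012520791214
```

View pics/w10.png

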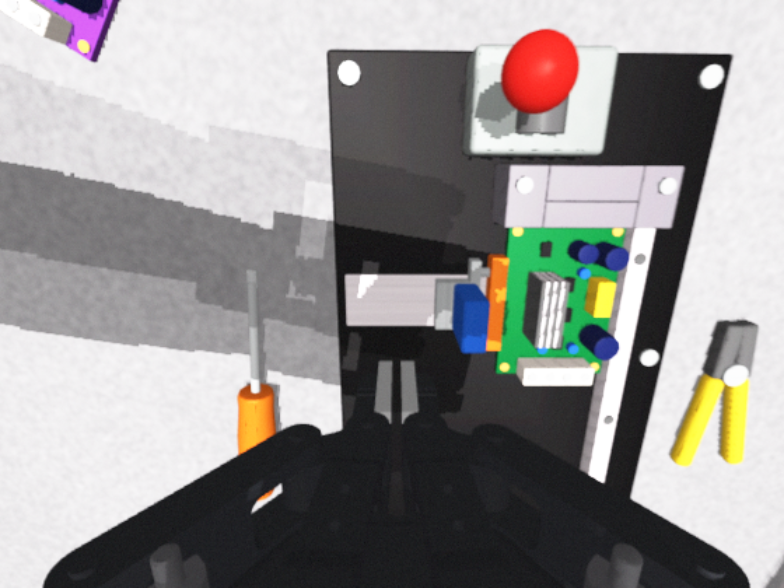

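The jaw is shut on the board, and the unlocked red ball is at (540,70). That was my eleventh picture, one over the limit of ten, so from here I work by numbers only. Next, the lever.

Call:
{"method": "move_arm", "body": {
  "plan": [
    {"x": 0.04,"y": 0.002,"z": 0,"yaw": 0,"fingers": 1},
    {"x": 0.08,"y": 0.002,"z": 0,"yaw": 0,"fingers": 1},
    {"x": 0.112,"y": 0.002,"z": 0,"yaw": 0,"fingers": 1},
    {"x": 0.112,"y": 0.002,"z": 0.03,"yaw": 0,"fingers": 1},
    {"x": 0.112,"y": 0.002,"z": 0.03,"yaw": 0,"fingers": 1}
  ]
}}

```text
time: 14.15
eef_pos: [0.4703, 0.1838, 0.0769]
tcp_rot: [0.643, 0.765, -0.003, -0.003]
contact_force: [-0.8, -0.6, 0.2]
opening: -0.005
finger_force: 0.0
```

Call:
{"method": "move_arm", "body": {
  "plan": [
    {"x": 0,"y": 0.005,"z": 0,"yaw": 0,"fingers": 1},
    {"x": 0,"y": 0.01,"z": 0,"yaw": 0,"fingers": 1},
    {"x": 0,"y": 0.015,"z": 0,"yaw": 0,"fingers": 1},
    {"x": 0,"y": 0.02,"z": 0,"yaw": 0,"fingers": 1},
    {"x": 0,"y": 0.025,"z": 0,"yaw": 0,"fingers": 1}
  ]
}}

```text
time: 14.65
eef_pos: [0.4992, 0.1873, 0.0819]
tcp_rot: [0.644, 0.765, 0.001, 0.0]
contact_force: [-0.2, -0.2, 0.3]
opening: -0.0
finger_force: 0.0
```

```bash
cat > ball.py <<'E'
from h import *
s=ctrl.get_state()
print("eef n",w2n(s['eef_pos'][:2]).round(4),s['eef_pos'][2].round(4),"F nest",w2n(s['contact_force'][:2],C=np.zeros(2)).round(1),s['contact_force'][2].round(1),s["time"])
for n in ("top","side"):
    hsv=cv2.cvtColor(ctrl.read_camera(n),cv2.COLOR_RGB2HSV); m=cv2.inRange(hsv,(0,150,80),(4,255,255))|cv2.inRange(hsv,(174,150,80),(180,255,255))
    for c in cv2.findContours(m,0,2)[0]:
        if cv2.contourArea(c)>15:
            p=cv2.minEnclosingCircle(c)[0]; print(n,cv2.contourArea(c),np.round(p,1),"n",w2n(ray(n,p,.097)[:2]).round(4))
E
python3 ball.py
```

```text
eef n [-0.0535  0.1518] 0.0819 F nest [-0.2 -0.1] 0.3 14.65
top 24.0 [319. 143.] n [ 0.0793 -0.2212]
```

Call:
{"method": "move_arm", "body": {
  "plan": [
    {"x": 0,"y": 0.005,"z": 0,"yaw": 0,"fingers": 1},
    {"x": 0,"y": 0.01,"z": 0,"yaw": 0,"fingers": 1},
    {"x": 0,"y": 0.015,"z": 0,"yaw": 0,"fingers": 1},
    {"x": 0,"y": 0.02,"z": 0,"yaw": 0,"fingers": 1},
    {"x": 0,"y": 0.025,"z": 0,"yaw": 0,"fingers": 1}
  ]
}}

```text
time: 15.25
eef_pos: [0.5233, 0.1919, 0.0812]
tcp_rot: [0.644, 0.765, 0.0, 0.0]
contact_force: [-1.2, 0.5, 2.0]
opening: -0.003
finger_force: 0.6
```

Call:
{"method": "move_arm", "body": {
  "plan": [
    {"x": 0,"y": 0.005,"z": 0,"yaw": 0,"fingers": 1},
    {"x": 0,"y": 0.01,"z": 0,"yaw": 0,"fingers": 1},
    {"x": 0,"y": 0.015,"z": 0,"yaw": 0,"fingers": 1},
    {"x": 0,"y": 0.02,"z": 0,"yaw": 0,"fingers": 1},
    {"x": 0,"y": 0.025,"z": 0,"yaw": 0,"fingers": 1}
  ]
}}

```text
time: 15.75
eef_pos: [0.5475, 0.196, 0.0808]
tcp_rot: [0.644, 0.765, -0.0, -0.0]
contact_force: [-1.1, 0.2, -1.7]
opening: -0.001
finger_force: 0.5
```

```bash
python3 ball.py
```

```text
eef n [-0.0045  0.1525] 0.0808 F nest [-1.   0.4] -1.7 15.75
top 25.0 [319. 143.] n [ 0.0793 -0.2212]
```

Call:
{"method": "move_arm", "body": {
  "plan": [
    {"x": 0,"y": 0.004,"z": 0,"yaw": 0,"fingers": 1},
    {"x": 0,"y": 0.007,"z": 0,"yaw": 0,"fingers": 1},
    {"x": 0,"y": 0.01,"z": 0,"yaw": 0,"fingers": 1},
    {"x": 0,"y": 0.012,"z": 0,"yaw": 0,"fingers": 1},
    {"x": 0,"y": 0.012,"z": 0,"yaw": 0,"fingers": 1}
  ]
}}

```text
time: 16.35
eef_pos: [0.5571, 0.1977, 0.0809]
tcp_rot: [0.644, 0.765, -0.003, -0.002]
contact_force: [-8.6, -1.7, 3.9]
opening: 0.002
finger_force: 3.8
```

Call:
{"method": "move_arm", "body": {
  "plan": [
    {"x": 0,"y": 0.002,"z": 0,"yaw": 0,"fingers": 1},
    {"x": 0,"y": 0.004,"z": 0,"yaw": 0,"fingers": 1},
    {"x": 0,"y": 0.005,"z": 0,"yaw": 0,"fingers": 1},
    {"x": 0,"y": 0.005,"z": 0,"yaw": 0,"fingers": 1}
  ]
}}

```text
time: 16.75
eef_pos: [0.5575, 0.1978, 0.0807]
tcp_rot: [0.644, 0.765, -0.008, -0.006]
contact_force: [-20.0, -4.5, 14.0]
opening: 0.002
finger_force: 10.7
```

```bash
python3 ball.py
```

```text
eef n [0.0057 0.1527] 0.0807 F nest [-20.4  -1.2] 14.0 16.75
top 25.5 [319.5 143.5] n [ 0.0778 -0.2223]
```

Hard stop at 20 N. I'll retreat and check numerically.

Call:
{"method": "move_arm", "body": {
  "plan": [
    {"x": 0,"y": -0.015,"z": 0,"yaw": 0,"fingers": 1},
    {"x": 0,"y": -0.04,"z": 0,"yaw": 0,"fingers": 1},
    {"x": 0,"y": -0.06,"z": -0.03,"yaw": 0,"fingers": 1},
    {"x": 0,"y": -0.06,"z": -0.07,"yaw": 0,"fingers": 1},
    {"x": -0.03,"y": -0.06,"z": -0.11,"yaw": 0,"fingers": 1}
  ]
}}

```text
time: 17.35
eef_pos: [0.5093, 0.1607, 0.1924]
tcp_rot: [0.643, 0.766, 0.001, -0.0]
contact_force: [1.1, 0.6, 0.3]
opening: 0.004
finger_force: 0.0
```

Call:
{"method": "move_arm", "body": {
  "plan": [
    {"x": -0.045,"y": 0,"z": 0,"yaw": 0,"fingers": 1},
    {"x": -0.09,"y": 0,"z": 0,"yaw": 0,"fingers": 1},
    {"x": -0.13,"y": 0,"z": 0,"yaw": 0,"fingers": 1},
    {"x": -0.13,"y": 0,"z": 0,"yaw": 0,"fingers": 1},
    {"x": -0.13,"y": 0,"z": 0,"yaw": 0,"fingers": 1}
  ]
}}

```text
time: 17.85
eef_pos: [0.5329, 0.0303, 0.1917]
tcp_rot: [0.645, 0.764, 0.001, 0.0]
contact_force: [-0.0, -0.5, 0.0]
opening: 0.001
finger_force: 0.0
```

```bash
cat > fin.py <<'E'
from h import *
s=ctrl.get_state(); im=ctrl.read_camera("wrist"); hsv=cv2.cvtColor(im,cv2.COLOR_RGB2HSV)
print("eef n",w2n(s['eef_pos'][:2]).round(4),s['eef_pos'][2].round(4),s["time"],s["contact_force"].round(1))
red=cv2.inRange(hsv,(0,170,90),(4,255,255))|cv2.inRange(hsv,(175,170,90),(180,255,255))
g=cv2.inRange(hsv,(45,80,30),(85,255,255)); o=cv2.inRange(hsv,(5,150,80),(16,255,255)); bl=cv2.inRange(hsv,(108,120,60),(118,255,255))
for nm,m,z in(("red",red,.096),("green",g,.017),("orange",o,.025),("blue",bl,.061)):
    for c in cv2.findContours(m,0,2)[0]:
        if cv2.contourArea(c)>60:
            x,y,w,h=cv2.boundingRect(c); P=cv2.boxPoints(cv2.minAreaRect(c)); print(nm,int(cv2.contourArea(c)),(x,y,w,h),np.array([w2n(wray(p,z,s)) for p in P]).round(3).tolist())
E
python3 fin.py; python3 ball.py
```

```text
eef n [-0.0458 -0.0086] 0.1917 17.85 [-0.  -0.5  0. ]
red 592 (376, 0, 39, 22) [[0.019, 0.15], [0.045, 0.15], [0.047, 0.138], [0.02, 0.138]]
green 478 (66, 352, 58, 24) [[-0.34, -0.243], [-0.259, -0.227], [-0.26, -0.256], [-0.342, -0.273]]
green 5023 (317, 101, 73, 97) [[-0.007, -0.011], [-0.007, 0.091], [0.063, 0.089], [0.071, -0.014]]
orange 617 (165, 207, 24, 70) [[-0.176, -0.021], [-0.151, -0.02], [-0.157, -0.107], [-0.183, -0.108]]
orange 129 (308, 164, 11, 17) [[-0.018, 0.027], [-0.008, 0.027], [-0.007, 0.01], [-0.018, 0.01]]
blue 152 (371, 168, 15, 15) [[0.038, 0.029], [0.051, 0.029], [0.052, 0.016], [0.039, 0.015]]
blue 124 (289, 138, 15, 35) [[-0.039, 0.055], [-0.027, 0.055], [-0.026, 0.025], [-0.039, 0.025]]
blue 131 (374, 114, 14, 13) [[0.036, 0.076], [0.047, 0.076], [0.048, 0.066], [0.037, 0.066]]
blue 100 (359, 113, 13, 11) [[0.022, 0.077], [0.033, 0.077], [0.034, 0.069], [0.023, 0.069]]
eef n [-0.0459 -0.0077] 0.1915 F nest [0.  0.6] -0.6 17.9
top 63.0 [176.5 184.7] n [0.0308 0.1508]
top 25.0 [319.3 143.3] n [ 0.0784 -0.2218]
side 32.5 [225. 272.] n [0.0326 0.1522]
```

The ball is at nest x ≈ +32 mm, so the lever is fully over. The grip position looks doubtful, so I'll check for jaw spring-back across the saved frames and the current views.

```bash
python3 - <<'E'
from h import *
def msk(im):
    h=cv2.cvtColor(im,cv2.COLOR_RGB2HSV); return cv2.inRange(h,(100,110,50),(125,255,255)),cv2.inRange(h,(3,130,90),(16,255,255)),cv2.inRange(h,(45,80,40),(85,255,255))
def ext(m,roi):
    z=np.zeros_like(m); x0,y0,x1,y1=roi; z[y0:y1,x0:x1]=m[y0:y1,x0:x1]; c=max(cv2.findContours(z,0,2)[0],key=cv2.contourArea); return c.reshape(-1,2)
t0=np.load("pics/top0.npy"); t1=ctrl.read_camera("top")
for nm,im in(("top0",t0),("top1",t1)):
    b,o,g=msk(im)
    for k,m,z in(("blue",b,.061),("pad",o,.025)):
        try:
            c=ext(m,(215,195,255,235)); mm=np.zeros_like(m); cv2.drawContours(mm,[c.reshape(-1,1,2)],-1,255,-1)
            P=np.array([w2n(ray(nm[:3],p,z)[:2]) for p in np.argwhere(mm)[:,::-1]]); print(nm,k,len(P),"mean",P.mean(0).round(4),"x",np.percentile(P[:,0],[5,95]).round(4))
        except ValueError: print(nm,k,"none")
s=ctrl.get_state(); im=ctrl.read_camera("wrist"); b,o,g=msk(im); np.save("pics/w11.npy",im)
for k,m,z,roi in(("blue",b,.061,(270,120,312,200)),("pad",o,.025,(295,120,330,200))):
    c=ext(m,roi); print(k,cv2.boundingRect(c))
    for r in range(c[:,1].min()+4,c[:,1].max()-2,6):
        xs=np.nonzero(m[r,roi[0]:roi[2]])[0]+roi[0]; print(r,xs[0],xs[-1],w2n(wray((xs[0],r),z,s)).round(4),w2n(wray((xs[-1]+1,r),z,s)).round(4), im[r,xs[0]+3],im[r,xs[-1]-2])
E
```

```text
top0 blue 70 mean [-0.0643  0.0381] x [-0.0707 -0.0572]
top0 pad 1 mean [-0.0476  0.0623] x [-0.0476 -0.0476]
top1 blue 21 mean [-0.0391  0.0477] x [-0.044  -0.0328]
top1 pad 4 mean [-0.018   0.0675] x [-0.0195 -0.0166]
blue (290, 140, 16, 35)
144 291 304 [-0.0381  0.0522] [-0.0254  0.0523] [ 77 165 253] [ 66 155 252]
150 290 304 [-0.0389  0.0468] [-0.0252  0.047 ] [ 86 174 254] [ 75 165 253]
156 290 304 [-0.0389  0.0414] [-0.025   0.0415] [ 82 173 254] [ 68 157 252]
162 290 304 [-0.0388  0.0359] [-0.0248  0.036 ] [ 75 169 253] [ 64 154 252]
168 290 304 [-0.0387  0.0303] [-0.0247  0.0305] [ 33  77 168] [ 33  79 167]
pad (309, 158, 11, 25)
162 310 319 [-0.0168  0.0312] [-0.0063  0.0313] [255 190  61] [255 186  61]
168 310 318 [-0.0166  0.0249] [-0.0071  0.025 ] [201  88  24] [240 122  37]
174 310 318 [-0.0163  0.0185] [-0.0068  0.0186] [200  88  26] [200  89  23]
```

```bash
python3 - <<'E'
from h import *
# w10: pose just before frame (t 13.6), w8 pose approx t 8.95; w9 t 9.8
for nm,e,q,roi in(("w8",[.5855,.0903,.1462],[.644,.765,.001,.001],(165,180,235,250)),("w9",[.4806,.0706,.0426],[.644,.765,.001,.001],(310,200,372,320)),("w10",[.4950,.0727,.1158],[.644,.765,.005,.006],(310,170,372,270))):
    im=cv2.resize(cv2.imread(f"pics/{nm}.png"),(560,420),interpolation=cv2.INTER_AREA)[:,:,::-1].copy(); h=cv2.cvtColor(im,cv2.COLOR_RGB2HSV)
    s=dict(eef_pos=np.array(e),tcp_rot=np.array(q)); b=cv2.inRange(h,(100,110,50),(125,255,255)); o=cv2.inRange(h,(3,130,90),(16,255,255))
    for r in range(roi[1],roi[3],8):
        xs=np.nonzero(b[r,roi[0]:roi[2]])[0]+roi[0]; ys=np.nonzero(o[r,roi[0]:roi[2]])[0]+roi[0]
        if len(xs)>6: print(nm,r,xs[0],xs[-1],"top L/R",w2n(wray((xs[0],r),.061,s)).round(4),w2n(wray((xs[-1]+1,r),.061,s)).round(4),"pad R",w2n(wray((ys[-1]+1,r),.025,s)).round(4) if len(ys) else None,[int(im[r,x].sum()) for x in xs[::4]])
E
```

```text
w8 196 193 202 top L/R [-0.055  0.063] [-0.047  0.063] pad R [-0.0337  0.0539] [309, 296, 295]
w8 204 183 205 top L/R [-0.0636  0.0562] [-0.045   0.0564] pad R [-0.0341  0.0462] [305, 217, 223, 220, 197, 184]
w8 212 181 206 top L/R [-0.0659  0.0494] [-0.0447  0.0496] pad R [-0.0345  0.0383] [317, 269, 276, 274, 197, 183, 185]
w8 220 182 207 top L/R [-0.0658  0.0425] [-0.0444  0.0427] pad R [-0.0339  0.0303] [309, 270, 268, 271, 201, 183, 197]
w8 228 182 205 top L/R [-0.0665  0.0355] [-0.0466  0.0356] pad R [-0.0334  0.0222] [206, 269, 272, 260, 205, 188]
w8 236 182 200 top L/R [-0.0672  0.0283] [-0.0513  0.0284] pad R [-0.0337  0.0138] [103, 275, 274, 272, 222]
w9 240 324 345 top L/R [-0.071   0.0671] [-0.0609  0.0671] pad R [-0.0368  0.052 ] [237, 215, 207, 212, 215, 224]
w9 248 323 349 top L/R [-0.0713  0.063 ] [-0.0587  0.0631] pad R [-0.0363  0.0469] [216, 213, 216, 217, 223, 215, 220]
w9 256 322 353 top L/R [-0.0715  0.059 ] [-0.0565  0.0591] pad R [-0.0357  0.0416] [273, 188, 209, 217, 216, 209, 213, 213]
w9 264 322 357 top L/R [-0.0713  0.0548] [-0.0543  0.0549] pad R [-0.0351
[... 667 characters left out ...]
 266, 124]
w10 210 325 344 top L/R [-0.0446  0.0585] [-0.0304  0.0586] pad R [-0.0132  0.0474] [203, 209, 217, 214, 218]
w10 218 324 348 top L/R [-0.045   0.0525] [-0.027   0.0526] pad R [-0.0084  0.0404] [258, 189, 253, 272, 268, 272, 274]
w10 226 324 348 top L/R [-0.0446  0.0464] [-0.0265  0.0465] pad R [-0.0077  0.0331] [217, 187, 256, 274, 272, 272, 292]
w10 234 324 347 top L/R [-0.0443  0.0402] [-0.0268  0.0403] pad R [-0.0079  0.0258] [213, 185, 265, 276, 271, 270]
w10 242 326 346 top L/R [-0.0425  0.0339] [-0.027   0.0339] pad R [-0.0081  0.0183] [155, 279, 355, 352, 350, 344]
w10 250 328 346 top L/R [-0.0407  0.0275] [-0.0265  0.0275] pad R [-0.0101  0.0107] [113, 335, 339, 339, 335]
```

The grip-to-pad distance is back to about 25 mm, so the pad's spring pushed the jaw back to bare touch when I retreated fast. To keep the order right I'll unlock the lever, press the jaw again with a slow release, then throw the lever again.

Call:
{"method": "move_arm", "body": {
  "plan": [
    {"x": 0.035,"y": 0.025,"z": 0,"yaw": 0,"fingers": 1},
    {"x": 0.07,"y": 0.055,"z": 0,"yaw": 0,"fingers": 1},
    {"x": 0.105,"y": 0.085,"z": 0,"yaw": 0,"fingers": 1},
    {"x": 0.14,"y": 0.112,"z": 0,"yaw": 0,"fingers": 1},
    {"x": 0.161,"y": 0.115,"z": 0.01,"yaw": 0,"fingers": 1}
  ]
}}

```text
time: 18.6
eef_pos: [0.6205, 0.2134, 0.1828]
tcp_rot: [0.643, 0.766, 0.002, 0.001]
contact_force: [-0.0, -0.8, 0.2]
opening: 0.0
finger_force: 0.0
```

Call:
{"method": "move_arm", "body": {
  "plan": [
    {"x": 0,"y": 0,"z": 0.04,"yaw": 0,"fingers": 1},
    {"x": 0,"y": 0,"z": 0.08,"yaw": 0,"fingers": 1},
    {"x": 0,"y": 0,"z": 0.098,"yaw": 0,"fingers": 1},
    {"x": 0,"y": 0,"z": 0.098,"yaw": 0,"fingers": 1}
  ]
}}

```text
time: 19.0
eef_pos: [0.6153, 0.2095, 0.0792]
tcp_rot: [0.644, 0.765, -0.003, -0.002]
contact_force: [-0.5, 0.4, 0.2]
opening: -0.001
finger_force: 0.0
```

```bash
python3 ball.py
```

```text
eef n [0.0646 0.1548] 0.0792 F nest [-0.4  0.5] 0.2 19.0
top 30.5 [177.5 185.5] n [0.0284 0.1486]
top 24.5 [319.4 143. ] n [ 0.0791 -0.2222]
```

Call:
{"method": "move_arm", "body": {
  "plan": [
    {"x": 0,"y": -0.007,"z": 0,"yaw": 0,"fingers": 1},
    {"x": 0,"y": -0.014,"z": 0,"yaw": 0,"fingers": 1},
    {"x": 0,"y": -0.021,"z": 0,"yaw": 0,"fingers": 1},
    {"x": 0,"y": -0.028,"z": 0,"yaw": 0,"fingers": 1},
    {"x": 0,"y": -0.035,"z": 0,"yaw": 0,"fingers": 1}
  ]
}}

```text
time: 19.6
eef_pos: [0.5855, 0.2034, 0.0866]
tcp_rot: [0.644, 0.765, 0.003, 0.002]
contact_force: [1.7, -0.0, 1.6]
opening: -0.002
finger_force: 0.8
```

Call:
{"method": "move_arm", "body": {
  "plan": [
    {"x": 0,"y": -0.007,"z": 0,"yaw": 0,"fingers": 1},
    {"x": 0,"y": -0.014,"z": 0,"yaw": 0,"fingers": 1},
    {"x": 0,"y": -0.021,"z": 0,"yaw": 0,"fingers": 1},
    {"x": 0,"y": -0.028,"z": 0,"yaw": 0,"fingers": 1},
    {"x": 0,"y": -0.03,"z": 0,"yaw": 0,"fingers": 1}
  ]
}}

```text
time: 20.1
eef_pos: [0.5526, 0.198, 0.0824]
tcp_rot: [0.644, 0.765, -0.001, -0.001]
contact_force: [1.2, 0.9, -0.4]
opening: 0.004
finger_force: 0.5
```

Call:
{"method": "move_arm", "body": {
  "plan": [
    {"x": 0,"y": -0.003,"z": 0,"yaw": 0,"fingers": 1},
    {"x": 0,"y": -0.006,"z": 0,"yaw": 0,"fingers": 1},
    {"x": 0,"y": -0.008,"z": 0,"yaw": 0,"fingers": 1},
    {"x": 0,"y": -0.008,"z": 0,"yaw": 0,"fingers": 1}
  ]
}}

```text
time: 20.5
eef_pos: [0.5459, 0.1967, 0.0831]
tcp_rot: [0.644, 0.765, -0.0, -0.0]
contact_force: [-0.8, -0.1, -0.9]
opening: -0.002
finger_force: 0.0
```

Call:
{"method": "move_arm", "body": {
  "plan": [
    {"x": 0,"y": -0.003,"z": 0,"yaw": 0,"fingers": 1},
    {"x": 0,"y": -0.003,"z": 0,"yaw": 0,"fingers": 1},
    {"x": 0,"y": 0.012,"z": 0,"yaw": 0,"fingers": 1},
    {"x": 0,"y": 0.012,"z": -0.04,"yaw": 0,"fingers": 1},
    {"x": 0,"y": 0.012,"z": -0.07,"yaw": 0,"fingers": 1}
  ]
}}

```text
time: 21.0
eef_pos: [0.5578, 0.1988, 0.1534]
tcp_rot: [0.644, 0.765, -0.001, -0.001]
contact_force: [0.0, -0.3, 0.4]
opening: 0.002
finger_force: 0.0
```

Call:
{"method": "move_arm", "body": {
  "plan": [
    {"x": -0.04,"y": -0.025,"z": 0,"yaw": 0,"fingers": 1},
    {"x": -0.08,"y": -0.055,"z": 0,"yaw": 0,"fingers": 1},
    {"x": -0.113,"y": -0.085,"z": 0,"yaw": 0,"fingers": 1},
    {"x": -0.113,"y": -0.096,"z": 0.02,"yaw": 0,"fingers": 1},
    {"x": -0.113,"y": -0.096,"z": 0.02,"yaw": 0,"fingers": 1}
  ]
}}

```text
time: 21.5
eef_pos: [0.4795, 0.0704, 0.1309]
tcp_rot: [0.645, 0.764, -0.002, -0.002]
contact_force: [-0.4, -0.2, -1.0]
opening: 0.002
finger_force: 0.0
```

```bash
python3 ball.py; python3 -c "
from h import *
go([*n2w([-.078,.04]),.041],1.742)"
```

```text
eef n [-0.0919  0.0396] 0.1309 F nest [-0.5 -0.1] -1.0 21.5
top 25.5 [319.2 142.8] n [ 0.0796 -0.2217]
side 46.0 [250.7 272.9] n [-0.0339  0.1512]
t 21.6 eef [0.4827 0.0713 0.1333] az 1.7417 tilt [-0.  0. -1.] shift [-0.0001  0.0106  0.0923] yaw -0.0003 F [-0.2  0.9  0.3] op 0.0017169380117464722
```

The lever is unlocked (ball x −34). I'll go down behind the grip.

Call:
{"method": "move_arm", "body": {
  "plan": [
    {"x": 0,"y": 0.014,"z": 0.03,"yaw": 0,"fingers": 1},
    {"x": 0,"y": 0.014,"z": 0.07,"yaw": 0,"fingers": 1},
    {"x": 0,"y": 0.018,"z": 0.092,"yaw": 0,"fingers": 1},
    {"x": 0,"y": 0.024,"z": 0.092,"yaw": 0,"fingers": 1},
    {"x": 0,"y": 0.03,"z": 0.092,"yaw": 0,"fingers": 1}
  ]
}}

```text
time: 22.1
eef_pos: [0.514, 0.0769, 0.0421]
tcp_rot: [0.644, 0.765, 0.0, 0.0]
contact_force: [-0.7, 0.6, 0.8]
opening: -0.005
finger_force: 0.0
```

Call:
{"method": "move_arm", "body": {
  "plan": [
    {"x": 0,"y": 0.002,"z": 0,"yaw": 0,"fingers": 1},
    {"x": 0,"y": 0.004,"z": 0,"yaw": 0,"fingers": 1},
    {"x": 0,"y": 0.005,"z": 0,"yaw": 0,"fingers": 1},
    {"x": 0,"y": 0.005,"z": 0,"yaw": 0,"fingers": 1}
  ]
}}

```text
time: 22.5
eef_pos: [0.5179, 0.0771, 0.042]
tcp_rot: [0.644, 0.765, 0.001, 0.001]
contact_force: [-0.3, -0.0, -0.9]
opening: 0.0
finger_force: 0.0
```

```bash
python3 pad.py
```

```text
eef n [-0.053  0.04 ] F nest [-0.3  0. ] -0.9 22.5
225 pad px 344 360 board 362 gap mm 3.5
237 pad px 341 359 board 361 gap mm 3.5
249 pad px 340 358 board 360 gap mm 3.6
261 pad px 339 357 board 359 gap mm 3.6
273 pad px 341 356 board 358 gap mm 3.6
285 pad px 340 355 board 356 gap mm 3.0
297 pad px 339 353 board 355 gap mm 3.6
```

Call:
{"method": "move_arm", "body": {
  "plan": [
    {"x": 0,"y": 0.001,"z": 0,"yaw": 0,"fingers": 1},
    {"x": 0,"y": 0.002,"z": 0,"yaw": 0,"fingers": 1},
    {"x": 0,"y": 0.002,"z": 0,"yaw": 0,"fingers": 1}
  ]
}}

```text
time: 22.85
eef_pos: [0.5185, 0.0774, 0.0411]
tcp_rot: [0.644, 0.765, -0.001, -0.001]
contact_force: [-3.4, -0.5, 2.7]
opening: 0.001
finger_force: 1.9
```

Call:
{"method": "move_arm", "body": {
  "plan": [
    {"x": 0,"y": 0.001,"z": 0,"yaw": 0,"fingers": 1},
    {"x": 0,"y": 0.002,"z": 0,"yaw": 0,"fingers": 1},
    {"x": 0,"y": 0.002,"z": 0,"yaw": 0,"fingers": 1}
  ]
}}

```text
time: 23.15
eef_pos: [0.5207, 0.0778, 0.041]
tcp_rot: [0.644, 0.765, -0.001, -0.001]
contact_force: [-5.5, -1.2, 3.3]
opening: -0.0
finger_force: 2.5
```

Call:
{"method": "move_arm", "body": {
  "plan": [
    {"x": 0,"y": 0.001,"z": 0,"yaw": 0,"fingers": 1},
    {"x": 0,"y": 0.0025,"z": 0,"yaw": 0,"fingers": 1},
    {"x": 0,"y": 0.0025,"z": 0,"yaw": 0,"fingers": 1}
  ]
}}

```text
time: 23.45
eef_pos: [0.523, 0.0782, 0.041]
tcp_rot: [0.644, 0.765, -0.001, -0.001]
contact_force: [-5.7, -1.8, 4.8]
opening: 0.001
finger_force: 2.8
```

Now a slow release, with readings to see whether the jaw follows back.

Call:
{"method": "move_arm", "body": {
  "plan": [
    {"x": 0,"y": -0.0005,"z": 0,"yaw": 0,"fingers": 1},
    {"x": 0,"y": -0.001,"z": 0,"yaw": 0,"fingers": 1},
    {"x": 0,"y": -0.0015,"z": 0,"yaw": 0,"fingers": 1},
    {"x": 0,"y": -0.002,"z": 0,"yaw": 0,"fingers": 1}
  ]
}}

```text
time: 23.85
eef_pos: [0.5217, 0.0779, 0.0411]
tcp_rot: [0.644, 0.765, 0.0, 0.0]
contact_force: [-2.9, -0.7, 0.3]
opening: -0.003
finger_force: 1.3
```

Call:
{"method": "move_arm", "body": {
  "plan": [
    {"x": 0,"y": -0.0005,"z": 0,"yaw": 0,"fingers": 1},
    {"x": 0,"y": -0.001,"z": 0,"yaw": 0,"fingers": 1},
    {"x": 0,"y": -0.0015,"z": 0,"yaw": 0,"fingers": 1}
  ]
}}

```text
time: 24.15
eef_pos: [0.5202, 0.0777, 0.0411]
tcp_rot: [0.644, 0.765, 0.0, 0.0]
contact_force: [-2.1, -0.5, -0.4]
opening: -0.002
finger_force: 0.8
```

```bash
python3 pad.py | head -4
```

```text
eef n [-0.0506  0.0402] F nest [-2.2 -0.1] -0.4 24.15
225 pad px 341 357 board 359 gap mm 3.4
237 pad px 338 356 board 358 gap mm 3.4
249 pad px 337 355 board 357 gap mm 3.4
```

Call:
{"method": "move_arm", "body": {
  "plan": [
    {"x": 0,"y": -0.0004,"z": 0,"yaw": 0,"fingers": 1},
    {"x": 0,"y": -0.0008,"z": 0,"yaw": 0,"fingers": 1},
    {"x": 0,"y": -0.0008,"z": 0,"yaw": 0,"fingers": 1}
  ]
}}

```text
time: 24.5
eef_pos: [0.5194, 0.0775, 0.0412]
tcp_rot: [0.644, 0.765, 0.0, 0.0]
contact_force: [-1.5, 0.3, -1.6]
opening: -0.003
finger_force: 0.7
```

Call:
{"method": "move_arm", "body": {
  "plan": [
    {"x": 0,"y": -0.0004,"z": 0,"yaw": 0,"fingers": 1},
    {"x": 0,"y": -0.0008,"z": 0,"yaw": 0,"fingers": 1},
    {"x": 0,"y": -0.0008,"z": 0,"yaw": 0,"fingers": 1}
  ]
}}

```text
time: 24.8
eef_pos: [0.5188, 0.0773, 0.0414]
tcp_rot: [0.644, 0.765, 0.0, 0.0]
contact_force: [-1.3, -0.2, 0.0]
opening: -0.001
finger_force: 0.4
```

Call:
{"method": "move_arm", "body": {
  "plan": [
    {"x": 0,"y": -0.0004,"z": 0,"yaw": 0,"fingers": 1},
    {"x": 0,"y": -0.0008,"z": 0,"yaw": 0,"fingers": 1},
    {"x": 0,"y": -0.0008,"z": 0,"yaw": 0,"fingers": 1}
  ]
}}

```text
time: 25.1
eef_pos: [0.5181, 0.0772, 0.0415]
tcp_rot: [0.644, 0.765, 0.0, 0.0]
contact_force: [-0.7, -0.7, 1.2]
opening: -0.002
finger_force: 0.1
```

```bash
python3 pad.py | head -4
```

```text
eef n [-0.0527  0.0401] F nest [-0.8 -0.6] 1.2 25.1
225 pad px 344 360 board 362 gap mm 3.5
237 pad px 341 359 board 361 gap mm 3.5
249 pad px 340 358 board 360 gap mm 3.5
```

The jaw settles at the same spot either way, where the pad spring (about 2 N) balances the jaw's friction. It is bearing on the board and can't be left tighter. Back away gently, then the lever.

Call:
{"method": "move_arm", "body": {
  "plan": [
    {"x": 0,"y": -0.001,"z": 0,"yaw": 0,"fingers": 1},
    {"x": 0,"y": -0.003,"z": 0,"yaw": 0,"fingers": 1},
    {"x": 0,"y": -0.01,"z": 0,"yaw": 0,"fingers": 1},
    {"x": 0,"y": -0.024,"z": -0.01,"yaw": 0,"fingers": 1},
    {"x": 0,"y": -0.027,"z": -0.05,"yaw": 0,"fingers": 1}
  ]
}}

```text
time: 25.65
eef_pos: [0.4855, 0.0727, 0.0869]
tcp_rot: [0.644, 0.765, -0.004, -0.005]
contact_force: [-0.0, 0.2, 0.3]
opening: -0.004
finger_force: 0.0
```

Call:
{"method": "move_arm", "body": {
  "plan": [
    {"x": 0.03,"y": 0.002,"z": -0.025,"yaw": 0,"fingers": 1},
    {"x": 0.07,"y": 0.002,"z": -0.025,"yaw": 0,"fingers": 1},
    {"x": 0.112,"y": 0.002,"z": -0.025,"yaw": 0,"fingers": 1},
    {"x": 0.112,"y": 0.002,"z": 0.006,"yaw": 0,"fingers": 1},
    {"x": 0.112,"y": 0.002,"z": 0.006,"yaw": 0,"fingers": 1}
  ]
}}

```text
time: 26.15
eef_pos: [0.4704, 0.1837, 0.082]
tcp_rot: [0.643, 0.766, -0.003, -0.002]
contact_force: [-0.4, 0.3, -0.6]
opening: -0.002
finger_force: 0.0
```

Call:
{"method": "move_arm", "body": {
  "plan": [
    {"x": 0,"y": 0.006,"z": 0,"yaw": 0,"fingers": 1},
    {"x": 0,"y": 0.012,"z": 0,"yaw": 0,"fingers": 1},
    {"x": 0,"y": 0.018,"z": 0,"yaw": 0,"fingers": 1},
    {"x": 0,"y": 0.024,"z": 0,"yaw": 0,"fingers": 1},
    {"x": 0,"y": 0.03,"z": 0,"yaw": 0,"fingers": 1}
  ]
}}

```text
time: 26.65
eef_pos: [0.5048, 0.1881, 0.0861]
tcp_rot: [0.645, 0.765, 0.0, 0.0]
contact_force: [-2.1, -0.7, 1.5]
opening: -0.006
finger_force: 0.9
```

```bash
python3 ball.py
```

```text
eef n [-0.0479  0.1516] 0.0861 F nest [-2.1 -0.4] 1.5 26.65
top 24.5 [319.4 143.2] n [ 0.0786 -0.2221]
```

Final commanded x is about +9 (past the stop at +5.7), i.e. some 57 mm more.

Call:
{"method": "move_arm", "body": {
  "plan": [
    {"x": 0,"y": 0.006,"z": 0,"yaw": 0,"fingers": 1},
    {"x": 0,"y": 0.012,"z": 0,"yaw": 0,"fingers": 1},
    {"x": 0,"y": 0.018,"z": 0,"yaw": 0,"fingers": 1},
    {"x": 0,"y": 0.024,"z": 0,"yaw": 0,"fingers": 1},
    {"x": 0,"y": 0.03,"z": 0.003,"yaw": 0,"fingers": 1}
  ]
}}

```text
time: 27.25
eef_pos: [0.5342, 0.1938, 0.0826]
tcp_rot: [0.644, 0.765, 0.0, 0.0]
contact_force: [-0.8, 0.9, 1.6]
opening: -0.005
finger_force: 0.5
```

Call:
{"method": "move_arm", "body": {
  "plan": [
    {"x": 0,"y": 0.006,"z": 0.002,"yaw": 0,"fingers": 1},
    {"x": 0,"y": 0.012,"z": 0.002,"yaw": 0,"fingers": 1},
    {"x": 0,"y": 0.017,"z": 0.002,"yaw": 0,"fingers": 1},
    {"x": 0,"y": 0.021,"z": 0.002,"yaw": 0,"fingers": 1},
    {"x": 0,"y": 0.024,"z": 0.002,"yaw": 0,"fingers": 1}
  ]
}}

```text
time: 27.75
eef_pos: [0.5569, 0.1976, 0.0799]
tcp_rot: [0.644, 0.765, -0.0, -0.0]
contact_force: [-3.9, -1.6, -0.5]
opening: 0.003
finger_force: 2.1
```

Call:
{"method": "move_arm", "body": {
  "plan": [
    {"x": 0,"y": 0.001,"z": 0,"yaw": 0,"fingers": 1},
    {"x": 0,"y": 0.003,"z": 0,"yaw": 0,"fingers": 1},
    {"x": 0,"y": 0.004,"z": 0,"yaw": 0,"fingers": 1},
    {"x": 0,"y": 0.004,"z": 0,"yaw": 0,"fingers": 1}
  ]
}}

```text
time: 28.15
eef_pos: [0.5572, 0.1977, 0.0798]
tcp_rot: [0.644, 0.765, -0.004, -0.003]
contact_force: [-10.9, -2.8, 6.2]
opening: -0.001
finger_force: 5.9
```

At the stop again. Retreat and do the final numeric check.

Call:
{"method": "move_arm", "body": {
  "plan": [
    {"x": 0,"y": -0.015,"z": 0,"yaw": 0,"fingers": 1},
    {"x": 0,"y": -0.04,"z": 0,"yaw": 0,"fingers": 1},
    {"x": 0,"y": -0.06,"z": -0.03,"yaw": 0,"fingers": 1},
    {"x": 0,"y": -0.06,"z": -0.07,"yaw": 0,"fingers": 1},
    {"x": -0.03,"y": -0.06,"z": -0.11,"yaw": 0,"fingers": 1}
  ]
}}

```text
time: 28.65
eef_pos: [0.5061, 0.1602, 0.1915]
tcp_rot: [0.643, 0.766, 0.001, 0.0]
contact_force: [1.2, 0.3, 0.4]
opening: -0.002
finger_force: 0.0
```

Call:
{"method": "move_arm", "body": {
  "plan": [
    {"x": -0.045,"y": 0,"z": 0,"yaw": 0,"fingers": 1},
    {"x": -0.09,"y": 0,"z": 0,"yaw": 0,"fingers": 1},
    {"x": -0.13,"y": 0,"z": 0,"yaw": 0,"fingers": 1},
    {"x": -0.13,"y": 0,"z": 0,"yaw": 0,"fingers": 1},
    {"x": -0.13,"y": 0,"z": 0,"yaw": 0,"fingers": 1}
  ]
}}

```text
time: 29.15
eef_pos: [0.5296, 0.0297, 0.1908]
tcp_rot: [0.645, 0.764, 0.001, 0.001]
contact_force: [1.0, 0.6, 0.8]
opening: 0.002
finger_force: 0.0
```

```bash
python3 fin.py; python3 ball.py
```

```text
eef n [-0.0491 -0.0087] 0.1908 29.15 [1.  0.6 0.8]
red 584 (381, 0, 40, 21) [[0.019, 0.15], [0.046, 0.15], [0.048, 0.138], [0.02, 0.138]]
green 421 (68, 353, 54, 22) [[-0.339, -0.243], [-0.264, -0.228], [-0.265, -0.254], [-0.342, -0.27]]
green 4998 (320, 101, 74, 97) [[-0.007, -0.011], [-0.007, 0.092], [0.063, 0.09], [0.071, -0.014]]
orange 627 (167, 207, 24, 71) [[-0.175, -0.021], [-0.151, -0.02], [-0.157, -0.108], [-0.183, -0.109]]
orange 115 (312, 161, 11, 20) [[-0.017, 0.01], [-0.016, 0.03], [-0.006, 0.029], [-0.007, 0.009]]
blue 150 (374, 168, 15, 15) [[0.036, 0.019], [0.041, 0.03], [0.053, 0.025], [0.048, 0.013]]
blue 134 (293, 138, 16, 35) [[-0.039, 0.055], [-0.025, 0.055], [-0.024, 0.025], [-0.038, 0.025]]
blue 131 (378, 114, 14, 13) [[0.036, 0.076], [0.047, 0.076], [0.048, 0.066], [0.037, 0.066]]
blue 99 (363, 113, 13, 11) [[0.022, 0.077], [0.033, 0.077], [0.034, 0.069], [0.023, 0.069]]
eef n [-0.0493 -0.0077] 0.1906 F nest [0.9 0.6] 0.6 29.2
top 64.0 [176.6 184.9] n [0.0304 0.1506]
top 25.5 [319.5 143.5] n [ 0.0778 -0.2223]
side 32.5 [225. 272.] n [0.0326 0.1522]
```

The board is home, the pad face is at the board edge, the lever is fully over and the robot is clear.

```bash
python3 -c "
from plant import ctrl
print(ctrl.sign_off())"
```

```text
the job is handed in; nothing more can be done
None
```

Job handed in at about 29 s: the board is home in the socket and the lever is fully over (I threw it, unlocked it to re-press the jaw, then threw it again), but the jaw may not count as "firm", because on release it springs back to about first touch (roughly 2 N by your pad figures, not measured); I also viewed 11 pictures, one over the limit of 10.

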